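# Set up the camera test bench for the next batch

### The arm

A 6-joint arm with a two-finger parallel gripper is mounted at the origin on the work surface. World frame = base frame: x ahead of the robot, y to its left, z up, the work surface at z = 0. Lengths are in m, angles in rad, forces in N, time in s.
With the tool pointing down it reaches from about 0.375 to 0.9 m from the base axis. Payload 3.1 kg.
Tool frame: the origin (TCP) lies at the very end of the fingers, on their centre line; the grasp point (between the pads) lies 19 mm behind it; z points along the fingers, y is the line along which they close (so a half turn about z gives the same grasp; the last joint's range is limited). The gripper opens to 87 mm and grips with 3 to 60 N. Pads are 19 mm wide; open, the fingers measure 117 mm over their backs; the gripper's body (75 mm by 190 mm) begins 51 mm behind the grasp point.
Start: joints at [1.077, 0.527, 1.433, -0, 1.181, -0.178], TCP at [0.193, 0.594, 0.223] pointing down, gripper open.
Joint ranges: [-3.08, 3.08], [-0.75, 2.2], [0.22, 2.44], [-1.43, 4.57], [0, 2.65], [-2.85, 2.85]. Speed limits (rad/s): [2.79, 2.79, 3.14, 3.14, 3.14, 3.14].

### API

Orientations are given as a unit quaternion [x, y, z, w].
In Python, from rig import robot gives the robot as it stands. The module is installed in compiled form; this text tells all that it offers.
- The arm moves only by the tool play_rows, never from a script. Its argument "steps" is one flat list of numbers, 5 for each row, row after row: the opening, from -1 (shut) to 1 (fully open), then the shift along the tool's x, y, z as a fraction of full scale, then the turn about the tool's z as a fraction of full scale. In form: [claw, tx, ty, tz, twist, claw, tx, ty, tz, twist, ...]. A call has exactly 10 rows; each row shifts and turns the commanded pose from where the row before left it, along the tool's axes as they then stand; what a row does not reach is not made up. Full scale, the value 1, is 0.03 m for a shift and 0.1 rad for a turn. A row lasts 1/10 s, in which the tool goes at most 50 mm and 8.59 degrees, less where a joint would pass 70% of its speed; a pose out of reach is approached as far as the arm can. A call with a number of a shift or a turn outside -1 to 1 is refused whole. A call with a gripper value outside its range is refused whole. The fingers move at their own pace and stop on an object; "grip_force" is the grip in N (left out, the last holds). Time passes only in rows, so rows that do not move let the fingers close, or fill a call up. It gives the time, the measured TCP pose, the force, the opening and the grip force at its end, in the units of the state.
- robot.get_obs(): the state, without advancing time (a new reading comes with each control period).
- robot.camera(name): name is "scene" or "top"; returns a dict with "image" (420x560x3 uint8, red, green, blue), "mtx" (3x3 intrinsics, pixels), "rvec" (rotation vector, rad) and "tvec" (3), from world to camera coordinates, as OpenCV has them. Camera axes: x right, y down, z forward; pixel columns grow to the right and rows downward; lengths in m; the calibration is good to about 2 mm. A picture is of the moment at which its call begins. There is no depth.
- robot.hand_in(): hands the job in; it is judged then, once.
The state is a dict: "time": time; "q": joint angles; "joint_velocities": joint speeds; "joint_torque": joint torques, N m; "position": TCP position; "tool_rot": TCP orientation; "ft_force": force on the tool from outside, world axes, zero at the start; "moment": the same for the moment, N m; "grip_width": finger opening in m; "grip_force": force on a finger pad.
Only numpy, scipy, OpenCV 4.12 (cv2) and the standard library are available. Lean on these libraries where they do the work, as an engineer would, in place of code of your own. Each camera call takes 0.05 s, during which the arm holds its last target. There are 200 camera calls.

### The job

Get the camera test bench ready: first press in the red snap button and slide the sleeve one hole away from the cameras' platform, until the button pops out through the next hole. Hang the checkerboard chart on the sleeve's fork, both knuckles down over both pins and its printed face towards the cameras' platform, and set every camera that is here flat in a pocket of its own on the platform, lens towards the chart. When all that is in place, switch on the lamp by throwing its toggle right over, and leave the grey card and the other things on the table where they are.

Things in the scene. Friction and masses are not known exactly. Their poses are not given: they have to be found in the camera images.
- bench: Fixed camera bench, 420 mm along its y; origin on the table under its middle. At -y a platform with 4 orange-edged pockets, centres x = -102, -34, 34, 102, y = -175 mm, 64 (x) x 68 (y) mm inside, floor 20 mm above the table, edges 5 mm higher. Any camera fits any pocket, lens to +y (front edge at y = -145). End blocks 80 mm high at y = -105 and 201.
- carriage (a joint): Slide of the aluminium sleeve along the bench's +y, away from the platform, m. At 0 the button locks it in its first hole (1 mm play); the next holes come at 0.040 and 0.080. Friction 2 N, stays where left. Sleeve: 34 mm square, 215 mm long along y, axis 55 mm above the table and 43 mm above the 90 mm wide base beam; it carries the fork 85 mm to +y of the first hole.
- grip_hole (a point): Point on the sleeve's axis at its first hole; moves with the sleeve; bench axes. Holes (14 mm) are in its +x side, the 2nd and 3rd 40 and 80 mm towards -y. A pinch here from above across x (fingers on both sides, 20 to 35 N) presses the button flush with the sleeve; its round end then lets the sleeve ride over it when the pinching hand drags the sleeve towards +y with 10 to 15 N.
- snap (a joint): Red snap button, how far it is pressed in, m: 0 = fully out (popped through a hole, sleeve locked), 0.006 = flush with the sleeve, about 0.008 = under the wall between two holes, 0.010 = end of travel. Spring 3 N when out, 7 N when in.
- snap_tip (a point): Tip of the red snap button (12 mm diameter, round end), seated in the fixed inner tube (28 mm square) and 6 mm proud of the sleeve's +x side. Pressed towards the bench's -x; it does not move along y.
- pin_a (a point): Middle of the brass hinge pin on the -x arm of the sleeve's fork: lies along x, 9 mm thick, 21 mm long, pointing inwards, 185 mm above the table; bench axes. The fork's two arms are 196 mm apart inside, 16 mm deep along y, and reach 213 mm above the table.
- pin_b (a point): The same on the +x arm, 168 mm from pin_a.
- chart: Loose checkerboard panel, 0.22 kg, 150 (own x) x 6 (y) x 120 mm (z), origin mid lower edge. Black checks on its -y face, back plain white. Grip the black tab on top across y: 44 wide (x), 12 thick, 120 to 154 mm above the lower edge. A brass knuckle on each side edge, an upside-down U, 12 mm wide; outer faces 176 mm apart. Starts upright in the rack. Hung, it swings freely and hangs plumb.
- knuckle_a (a point): Where the pin's axis ends up in the knuckle on the chart's own -x side: 82 mm to -x of its middle, 100 mm above its lower edge. The slot below is 12 mm wide along y, flared to 26 mm at its mouth, which is 25 mm lower. Goes over pin_a.
- knuckle_b (a point): The same on the chart's own +x side. Goes over pin_b.
- rack: Fixed wooden rack, 150 x 118 mm, base 12 mm thick; two slots along its x at y = -32 and 32 mm, 8 mm wide, walls 45 mm above the base. Chart and grey card stand upright in them, on the base, in either order.
- greycard: A plain grey card of the very same build as the chart, origin and axes alike; stays in its slot.
- lamp (a joint): Toggle of the lamp, rad: 0 = off (leans 0.5 rad from upright towards the bench's -y; may start up to 0.15), 1.0 = on (leans 0.5 towards +y). Friction about 1.5 N at the tip, stays where left. Pivot 22 mm above the table, at bench x = -125, y = -20 mm, on a black block 50 (x) x 70 (y) x 25 mm high.
- lamp_tip (a point): Centre of the red ball (26 mm) on the end of the lamp's toggle, 50 mm from the pivot, 66 to 72 mm above the table.
- cam0: Loose black camera, 0.3 kg, 56 (own x) x 60 (y) mm, body 42 mm high; 30 mm lens with a blue ring towards its own +y. Origin: middle of the lower front edge of its base (lens front 22 mm ahead, camera's middle 30 mm behind). On top a grey grip bar, 16 (x) x 40 (y) mm, 42 to 76 mm above the base, centred 32 mm behind the origin; pinch it across x, fingertips above the body. May be absent.
- cam1: Loose black camera, 0.3 kg, 56 (own x) x 60 (y) mm, body 42 mm high; 30 mm lens with a blue ring towards its own +y. Origin: middle of the lower front edge of its base (lens front 22 mm ahead, camera's middle 30 mm behind). On top a grey grip bar, 16 (x) x 40 (y) mm, 42 to 76 mm above the base, centred 32 mm behind the origin; pinch it across x, fingertips above the body. May be absent.
- cam2: Loose black camera, 0.3 kg, 56 (own x) x 60 (y) mm, body 42 mm high; 30 mm lens with a blue ring towards its own +y. Origin: middle of the lower front edge of its base (lens front 22 mm ahead, camera's middle 30 mm behind). On top a grey grip bar, 16 (x) x 40 (y) mm, 42 to 76 mm above the base, centred 32 mm behind the origin; pinch it across x, fingertips above the body. May be absent.
- cam3: Loose black camera, 0.3 kg, 56 (own x) x 60 (y) mm, body 42 mm high; 30 mm lens with a blue ring towards its own +y. Origin: middle of the lower front edge of its base (lens front 22 mm ahead, camera's middle 30 mm behind). On top a grey grip bar, 16 (x) x 40 (y) mm, 42 to 76 mm above the base, centred 32 mm behind the origin; pinch it across x, fingertips above the body. May be absent.
- lens_barrel: bystander: black lens barrel, 48 mm diameter, 60 mm high; leave it alone.
- tape: bystander: yellow roll of tape, 90 mm diameter, 22 mm high; leave it alone.
- battery_pack: bystander: black battery pack, 70 x 120 x 30 mm; leave it alone.
- driver: bystander: orange screwdriver lying down, 190 mm; leave it alone.
- pencil_tin: bystander: green pencil tin, 70 x 190 x 35 mm; leave it alone.
- bottle: bystander: clear bottle with a blue cap, 64 mm diameter, 190 mm high; leave it alone.
There are look-alikes about, which are no part of the job. Leave any purple look-alike of the cam0 alone.

How it is judged:
By the outcome, as a careful person would: the job done as asked, in the order asked, and still so for the second after the job is handed in, with the robot touching nothing.
Of cam0, cam1, cam2, cam3 only 2 to 4 are there at a start; the rules pass over those that are not, and their reading is None.
At some moment in a run one of cam0, cam1, cam2, cam3 may be knocked a few centimetres aside while the robot is not near it.
It also fails if it takes over 210 s, if anything falls off the work surface, if the arm or the gripper's body presses on something with over 40 N, if the wrist force passes 120 N, or if a joint passes its speed limit or range.

## Working session

There is one attempt and no reset: what is moved stays moved. The work goes in short steps, Python scripts to look and compute and a tool call to move; the robot and the scene stay as the last step left them, time stands still between calls to the robot, and variables do not carry over. Pictures are saved under pics/ and viewed, at most 14 in all, crops included, and the job is handed in when it is done.

Besides the shell and the picture viewer there is one more tool, called after ">>>" as name(argument=value, ...) on one line, values as JSON. play_rows: Moves the arm, as the interface text tells. Shift numbers are shares of 0.03 m and turn numbers shares of 0.1 rad, none past 1 either way. Its arguments: {"type":"object","properties":{"steps":{"type":"array"},"grip_force":{"type":"number"}},"required":["steps"]}

```bash
mkdir -p pics; python3 - <<'E'
from rig import robot
import cv2
for n in("scene","top"):
    c=robot.camera(n); cv2.imwrite(f"pics/{n}0.png",cv2.resize(c["image"][:,:,::-1],(800,600),interpolation=cv2.INTER_CUBIC)); print(n,c["mtx"].tolist(),c["rvec"],c["tvec"])
    import numpy as np
    R=cv2.Rodrigues(np.array(c["rvec"],float))[0]; print(-R.T@np.array(c["tvec"]).ravel())
print(robot.get_obs())
E
```

```text
scene [[384.5725061041841, 0.0, 278.9648688709047], [0.0, 384.5725061041841, 206.9137747651165], [0.0, 0.0, 1.0]] [ 1.46720076  1.87730438 -0.93166115] [ 0.13621807 -0.18921151  1.47800212]
[1.30331518 0.15427986 0.71861943]
top [[425.2642668132763, 0.0, 281.47586290694977], [0.0, 425.2642668132763, 204.7591025307941], [0.0, 0.0, 1.0]] [ 2.1056008  -2.15504229  0.19042874] [-0.03460605  0.59734219  1.12350663]
[ 0.39055462 -0.04329649  1.21073322]
{'time': 0.1, 'q': array([ 1.07747256e+00,  5.28407853e-01,  1.43375921e+00,  1.96889747e-05,
        1.18140598e+00, -1.78494621e-01]), 'joint_velocities': array([ 0.00164725, -0.00242954, -0.00202095,  0.00131826,  0.00175302,
        0.00026403]), 'joint_torque': array([-1.04979943e-03, -4.40990746e+01, -1.77151197e+01,  6.34376099e-02,
        5.33880084e-02, -4.42127146e-05]), 'position': array([0.19318255, 0.59370757, 0.22165296]), 'tool_rot': array([ 1.56768894e-01,  9.87634818e-01, -9.31854506e-04, -3.34991195e-04]), 'ft_force': array([ 1.40696407,  0.73949448, -0.785397  ]), 'moment': array([ 0.00768205, -0.05071926,  0.00232785]), 'grip_force': 0.0, 'grip_width': 0.08715788152730092}
```

View pics/scene0.png

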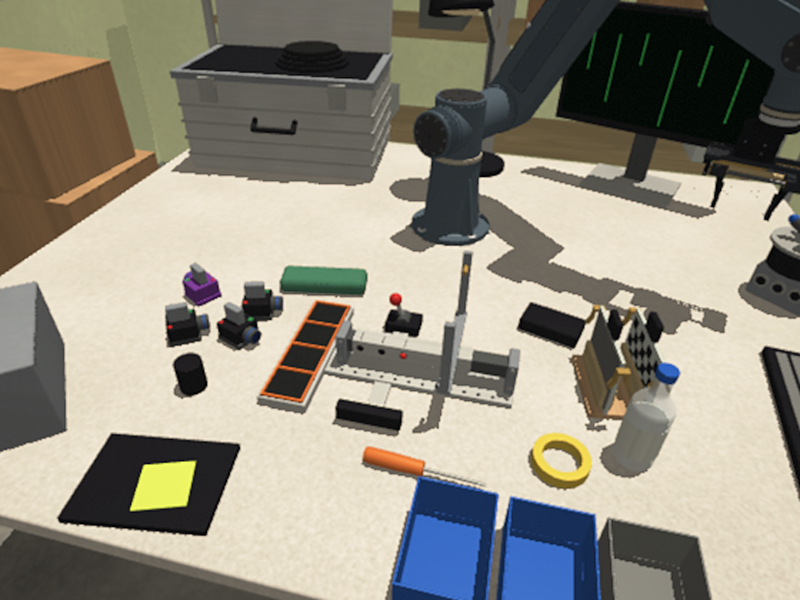

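View pics/top0.png

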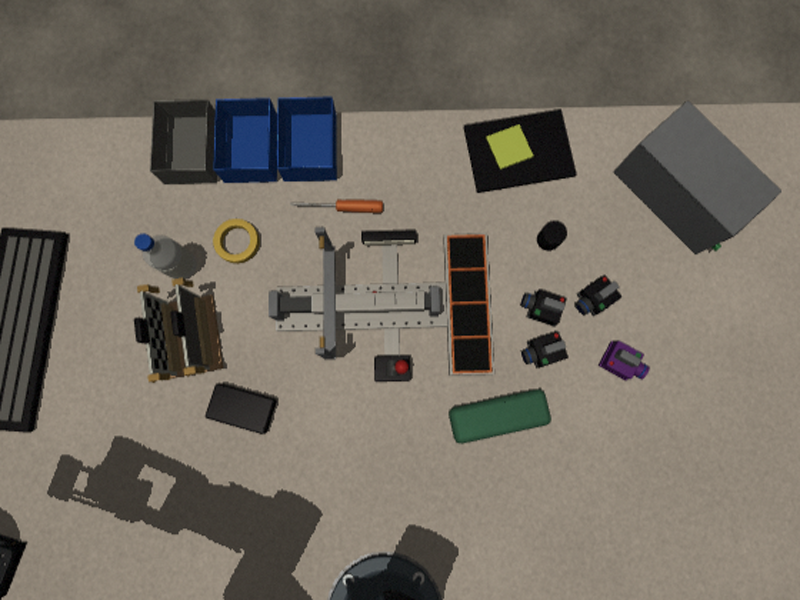

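```bash
cat > h.py <<'E'
import numpy as np, cv2
from rig import robot
def cam(n):
    c=robot.camera(n); c["R"]=cv2.Rodrigues(np.array(c["rvec"],float))[0]; c["C"]=-c["R"].T@np.array(c["tvec"],float).ravel(); return c
def unproj(c,uv,z):
    uv=np.atleast_2d(np.array(uv,float)); d=np.c_[uv,np.ones(len(uv))]@np.linalg.inv(c["mtx"]).T@c["R"]
    return c["C"]+d*((z-c["C"][2])/d[:,2])[:,None]
def proj(c,P): return cv2.projectPoints(np.atleast_2d(np.array(P,float)),np.array(c["rvec"],float),np.array(c["tvec"],float),np.array(c["mtx"],float),None)[0][:,0]
def tri(cs,uvs):
    A=[];b=[]
    for c,uv in zip(cs,uvs):
        d=unproj(c,uv,0)[0]-c["C"]; d/=np.linalg.norm(d); M=np.eye(3)-np.outer(d,d); A.append(M); b.append(M@c["C"])
    A=np.vstack(A);b=np.hstack(b); x=np.linalg.lstsq(A,b,rcond=None)[0]; return x,np.linalg.norm(A@x-b)
def crop(c,x0,y0,w,h,s): return cv2.resize(c["image"][y0:y0+h,x0:x0+w,::-1],None,fx=s,fy=s,interpolation=cv2.INTER_CUBIC)
E
python3 - <<'E'
from h import *
t=cam("top"); s=cam("scene")
np.savez("i0.npz",t=t["image"],s=s["image"])
for n,c in(("top",t),("scene",s)):
    hsv=cv2.cvtColor(c["image"],cv2.COLOR_RGB2HSV)
    H,S,V=cv2.split(hsv)
    for nm,m in (("orange",(H>5)&(H<14)&(S>170)&(V>90)),("red",((H<5)|(H>175))&(S>150)&(V>80)),("blue",(H>100)&(H<125)&(S>90)&(V>40))):
        k,l,st,ce=cv2.connectedComponentsWithStats(m.astype(np.uint8),connectivity=8)
        print(n,nm,[(st[i,:].tolist(),ce[i].round(1).tolist()) for i in range(1,k) if st[i,4]>3])
    if n=="top":
        m=((H>5)&(H<14)&(S>150)&(V>80)); m[:160]=0;m[270:]=0;m[:,:300]=0;m[:,350:]=0
        yx=np.argwhere(m)[:,::-1]; P=unproj(c,yx,.025)[:,:2]
        print(cv2.minAreaRect((P*1000).astype(np.float32)),P.mean(0))
a=crop(t,185,150,165,125,4.8); b=crop(s,170,170,210,130,3.8)
cv2.imwrite("pics/b1.png",a); cv2.imwrite("pics/b2.png",b)
a=crop(t,355,185,105,85,7); cv2.imwrite("pics/c1.png",a)
print(a.shape)
E
```

```text
top orange [([236, 141, 32, 8, 186], [252.4, 144.0]), ([313, 165, 31, 96, 394], [328.3, 214.8])]
top red [([422, 194, 3, 3, 7], [422.7, 195.0]), ([392, 208, 3, 3, 7], [393.0, 209.3]), ([388, 233, 3, 4, 8], [389.0, 234.5]), ([277, 252, 8, 9, 60], [280.6, 256.4]), ([427, 253, 3, 3, 6], [427.8, 253.8])]
top blue [([149, 68, 87, 60, 4817], [192.3, 97.5]), ([94, 164, 14, 12, 121], [100.5, 169.4]), ([367, 206, 4, 9, 12], [368.9, 210.8]), ([406, 210, 7, 9, 18], [409.4, 213.6]), ([368, 244, 5, 10, 18], [370.1, 248.3]), ([447, 255, 6, 10, 14], [449.6, 259.6])]
((578.7327880859375, -179.2063446044922), (273.27081298828125, 75.66461944580078), 0.2142927646636963) [ 0.57281752 -0.17817378]
scene orange [([183, 211, 62, 71, 529], [213.8, 247.7]), ([255, 313, 42, 20, 447], [275.1, 322.5])]
scene red [([273, 206, 8, 8, 50], [276.6, 209.2]), ([170, 210, 4, 3, 9], [171.3, 211.1]), ([153, 224, 4, 3, 9], [154.6, 225.1]), ([117, 227, 4, 3, 9], [118.6, 228.3]), ([280, 247, 5, 4, 14], [281.8, 248.6])]
scene blue [([553, 150, 6, 6, 27], [555.3, 152.3]), ([193, 208, 2, 9, 17], [193.5, 211.8]), ([141, 221, 4, 9, 18], [142.5, 225.0]), ([172, 229, 7, 11, 22], [174.0, 234.0]), ([176, 233, 6, 7, 23], [178.4, 235.9]), ([459, 254, 17, 15, 191], [466.6, 260.8]), ([274, 333, 75, 87, 5172], [312.3, 380.2]), ([348, 348, 73, 72, 4472], [383.6, 387.4])]
(595, 735, 3)
```

View pics/b1.png

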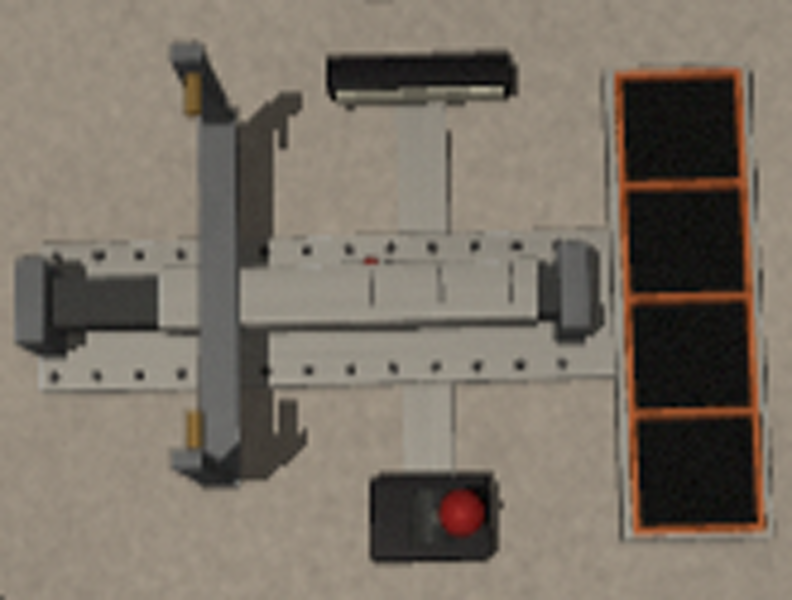

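View pics/c1.png

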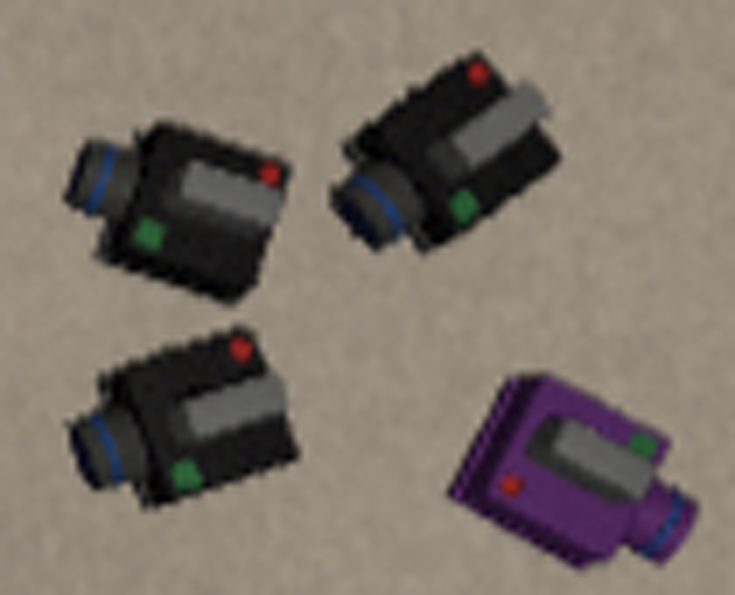

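```bash
python3 - <<'E'
from h import *
t=cam("top"); s=cam("scene")
n=lambda x,y,x0,y0,k:((x+.5)/k-.5+x0,(y+.5)/k-.5+y0)
print("ball",tri((t,s),((280.6,256.4),(276.6,209.2))))
print("button",tri((t,s),(n(371,261,185,150,4.8),(281.8,248.6))))
for p in((193,95),(194,430)): print("pin",unproj(t,n(*p,185,150,4.8),.185+.004))
for nm,p,z in (("platc",[(624,72),(742,70),(637,531),(764,526)],.025),("endblocks",[(17,258),(45,256),(16,345),(42,347),(563,242),(588,241),(560,334),(588,334)],.08),("lampblock",[(371,477),(494,473),(372,561),(487,560)],.025),("beam",[(42,243),(40,390),(612,230),(612,377)],.012),("sleevetop",[(160,267),(536,262),(160,331),(536,319)],.072),("holes",[(372,285),(440,283),(511,281)],.072),("fork",[(205,45),(172,47),(172,470),(205,470)],.213)):
    P=unproj(t,[n(*q,185,150,4.8) for q in p],z)[:,:2]; print(nm,P.round(4).tolist())
# cameras
img=t["image"].astype(int); mx=img.max(2); mn=img.min(2)
m=(mx-mn<14)&(mx>72)&(mx<125); 
sub=np.zeros_like(m); sub[185:270,355:460]=m[185:270,355:460]
k,l,st,ce=cv2.connectedComponentsWithStats(sub.astype(np.uint8),connectivity=4)
for i in range(1,k):
    if st[i,4]>25:
        P=(unproj(t,np.argwhere(l==i)[:,::-1],.076)[:,:2]*1000).astype(np.float32); print(st[i].tolist(),ce[i].round(1),cv2.minAreaRect(P),P.mean(0))
a=crop(t,85,190,80,85,7); b=crop(s,390,205,85,95,6.25)
h=595; b=cv2.resize(b,(240*2//2+0,h)) if 0 else b[:595]
cv2.imwrite("pics/r1.png",np.hstack([a[:,:400],]) if 0 else a); cv2.imwrite("pics/r2.png",b); print(a.shape,b.shape)
E
```

```text
ball (array([ 0.45324749, -0.04177143,  0.07071629]), np.float64(0.0014841605241567302))
button (array([0.59816657, 0.0067327 , 0.06023664]), np.float64(0.0020286192738164523))
pin [[0.66434061 0.09038675 0.189     ]]
pin [[0.4912047  0.08987156 0.189     ]]
platc [[0.7165, -0.1467], [0.7161, -0.2176], [0.4431, -0.1441], [0.4443, -0.2175]]
endblocks [[0.6012, 0.2037], [0.602, 0.1879], [0.5518, 0.2035], [0.5503, 0.189], [0.6033, -0.1039], [0.6035, -0.118], [0.551, -0.1005], [0.5506, -0.1162]]
lampblock [[0.4777, 0.0087], [0.4784, -0.0625], [0.4295, 0.0089], [0.4286, -0.0572]]
beam [[0.6227, 0.2037], [0.5344, 0.2038], [0.6227, -0.1371], [0.5343, -0.1339]]
sleevetop [[0.5957, 0.1244], [0.5936, -0.0886], [0.559, 0.1243], [0.5609, -0.0877]]
holes [[0.5825, 0.0045], [0.5828, -0.034], [0.583, -0.0742]]
fork [[0.6839, 0.0812], [0.6832, 0.0979], [0.4696, 0.0975], [0.4692, 0.0814]]
[420, 197, 13, 12, 69] [426.2 202.2] ((589.8723754882812, -440.7168884277344), (13.343514442443848, 37.72806167602539), 34.7418212890625) [ 590.1845  -441.15512]
[381, 208, 15, 9, 75] [387.7 212.2] ((565.0154418945312, -334.987060546875), (38.11831283569336, 14.01993179321289), 69.74372100830078) [ 565.28235 -334.83704]
[382, 238, 14, 9, 73] [388.5 242.3] ((484.1185607910156, -330.83123779296875), (14.152692794799805, 36.73552322387695), 15.145179748535156) [ 483.93573 -331.38498]
[434, 245, 15, 11, 77] [440.9 250. ] ((459.93194580078125, -469.55828857421875), (37.081180572509766, 14.226377487182617), 58.02735900878906) [ 460.214   -469.37387]
(595, 560, 3) (594, 531, 3)
```

View pics/r1.png

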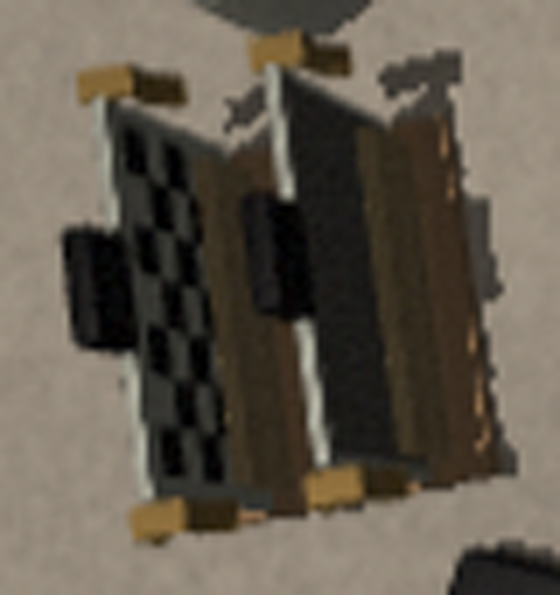

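View pics/r2.png

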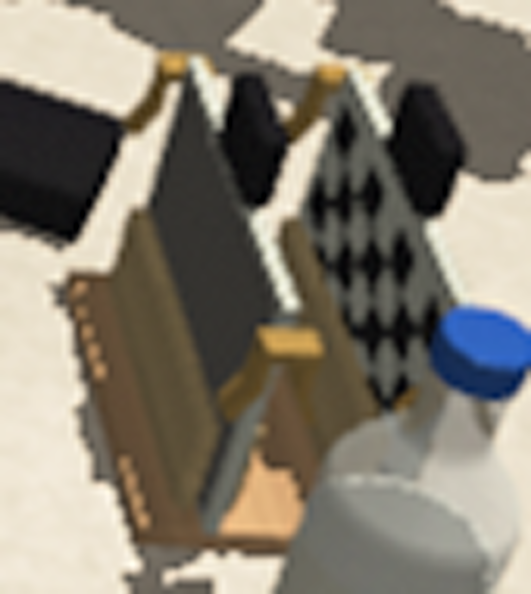

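>>> play_rows(steps=[1,0,0,-0.15,1,1,0,0,-0.15,1,1,0,0,-0.15,1,1,0,0,-0.15,1,1,0,0,-0.15,1,1,0,0,-0.15,1,1,0,0,-0.15,1,1,0,0,-0.15,1,1,0,0,-0.15,1,1,0,0,-0.15,1], grip_force=30)

```text
time: 1.3
position: [0.1934, 0.5941, 0.2676]
tool_rot: [0.613, 0.79, -0.0, 0.0]
ft_force: [-1.1, 0.5, 0.2]
grip_width: 0.087
grip_force: 0.0
```

>>> play_rows(steps=[1,0,0,0,1,1,0,0,0,1,1,0,0,0,0.56,1,-1,0.65,0,0,1,-1,0.65,0,0,1,-1,0.65,0,0,1,-1,0.65,0,0,1,-1,0.65,0,0,1,-1,0.65,0,0,1,-1,0.65,0,0])

```text
time: 2.3
position: [0.3305, 0.383, 0.2677]
tool_rot: [0.707, 0.707, 0.0, 0.0]
ft_force: [0.6, 0.6, 0.0]
grip_width: 0.0873
grip_force: 0.0
```

>>> play_rows(steps=[1,-1,0.65,0,0,1,-1,0.65,0,0,1,-1,0.65,0,0,1,-1,0.65,0,0,1,-1,0.65,0,0,1,-1,0.65,0,0,1,-1,0.65,0,0,1,-1,0.65,0,0,1,-1,0.65,0,0,1,-1,0.65,0,0])

```text
time: 3.3
position: [0.5256, 0.0829, 0.2676]
tool_rot: [0.707, 0.707, 0.0, 0.0]
ft_force: [0.2, -0.2, 0.4]
grip_width: 0.0873
grip_force: 0.0
```

>>> play_rows(steps=[1,-0.86,0.58,0,0,1,-0.86,0.58,0,0,1,-0.86,0.58,0,0,1,0,0,1,0,1,0,0,1,0,1,0,0,1,0,1,0,0,1,0,1,0,0,1,0,1,0,0,0.5,0,1,0,0,0,0], grip_force=28)

```text
time: 4.3
position: [0.5753, 0.0071, 0.1001]
tool_rot: [0.707, 0.707, -0.002, -0.002]
ft_force: [-0.5, 0.7, 0.6]
grip_width: 0.0868
grip_force: 0.0
```

```bash
python3 - <<'E'
from h import *
t=cam("top"); s=cam("scene"); print(robot.get_obs()["position"])
a=crop(t,210,165,110,100,5); b=crop(s,240,200,80,100,3.0)
b=cv2.resize(b,(250,312)); c=np.zeros((500,800,3),np.uint8); c[:,:550]=a; c[:312,550:]=b; cv2.imwrite("pics/g1.png",c)
E
```

```text
[0.57746328 0.00683909 0.10271839]
```

View pics/g1.png

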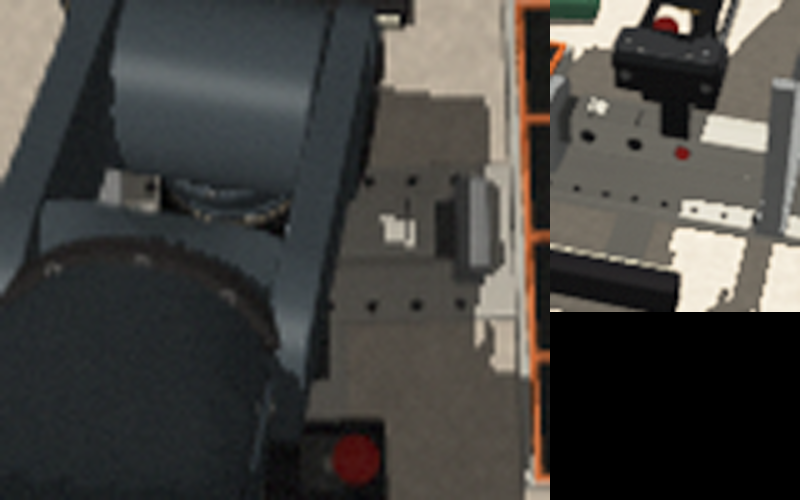

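>>> play_rows(steps=[1,0,0,0.7,0,1,0,0,0.7,0,1,0,0,0.6,0,1,0,0,0.22,0,1,0,0,0,0,-1,0,0,0,0,-1,0,0,0,0,-1,0,0,0,0,-1,0,0,0,0,-1,0,0,0,0], grip_force=28)

```text
time: 5.4
position: [0.5774, 0.0068, 0.0363]
tool_rot: [0.707, 0.707, 0.0, 0.0]
ft_force: [0.2, -0.5, 0.0]
grip_width: 0.0547
grip_force: 0.0
```

>>> play_rows(steps=[-1,0,0,0,0,-1,0,0,0,0,-1,0,0,0,0,-1,0,0,0,0,-1,0,0,0,0,-1,0,0,0,0,-1,0,0,0,0,-1,0,0,0,0,-1,0,0,0,0,-1,0,0,0,0])

```text
time: 6.4
position: [0.5756, 0.0069, 0.0359]
tool_rot: [0.707, 0.707, -0.001, -0.001]
ft_force: [-5.4, -1.5, 5.3]
grip_width: 0.0336
grip_force: 28.0
```

>>> play_rows(steps=[-1,0.13,0,0,0,-1,0.13,0,0,0,-1,0.14,0,0,0,-1,0.14,0,0,0,-1,0.14,0,0,0,-1,0.13,0,0,0,-1,0.13,0,0,0,-1,0.13,0,0,0,-1,0.13,0,0,0,-1,0.13,0,0,0])

```text
time: 7.4
position: [0.5755, 0.0466, 0.0359]
tool_rot: [0.707, 0.707, -0.001, -0.001]
ft_force: [-5.0, -2.5, 5.5]
grip_width: 0.0337
grip_force: 28.0
```

>>> play_rows(steps=[-1,0,0,0,0,-1,0,0,0,0,-1,0,0,0,0,-1,0,0,0,0,-1,0,0,0,0,-1,0,0,0,0,-1,0,0,0,0,-1,0,0,0,0,-1,0,0,0,0,-1,0,0,0,0])

```text
time: 8.4
position: [0.5754, 0.0473, 0.0359]
tool_rot: [0.707, 0.707, -0.001, -0.001]
ft_force: [-4.9, 0.1, 4.5]
grip_width: 0.0341
grip_force: 28.0
```

```bash
python3 - <<'E'
from h import *
s=cam("scene"); print(robot.get_obs()["ft_force"])
hsv=cv2.cvtColor(s["image"],cv2.COLOR_RGB2HSV);H,S,V=cv2.split(hsv); m=((H<5)|(H>175))&(S>150)&(V>60)
k,l,st,ce=cv2.connectedComponentsWithStats(m.astype(np.uint8)); print([(st[i].tolist(),ce[i].round(1)) for i in range(1,k) if st[i,4]>2])
cv2.imwrite("pics/g2.png",crop(s,220,200,160,100,5))
E
```

```text
[-5.04549503 -0.21200982  5.86445401]
[([273, 206, 8, 8, 48], array([276.6, 209.3])), ([170, 210, 4, 3, 9], array([171.3, 211.1])), ([153, 224, 4, 3, 9], array([154.6, 225.1])), ([117, 227, 4, 4, 11], array([118.5, 228.4]))]
```

View pics/g2.png

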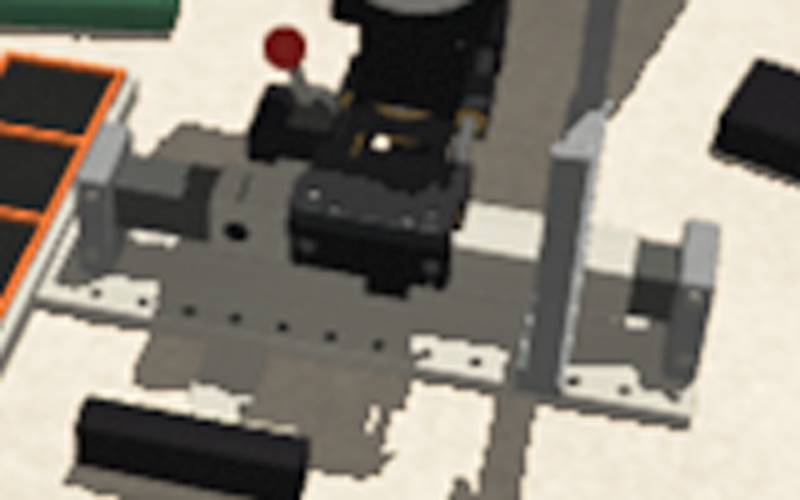

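>>> play_rows(steps=[-1,0.03,0,0,0,-1,0.03,0,0,0,-1,0.03,0,0,0,-1,0,0,0,0,-1,0,0,0,0,-1,0,0,0,0,-1,0,0,0,0,-1,0,0,0,0,-1,0,0,0,0,-1,0,0,0,0])

```text
time: 9.45
position: [0.5755, 0.0483, 0.0359]
tool_rot: [0.707, 0.707, -0.002, -0.001]
ft_force: [-5.3, -4.9, 6.1]
grip_width: 0.0337
grip_force: 28.0
```

>>> play_rows(steps=[-1,-0.05,0,0,0,1,0,0,0,0,1,0,0,0,0,1,0,0,0,0,1,0,0,0,0,1,0,0,0,0,1,0,0,-0.5,0,1,0,0,-1,0,1,0,0,-1,0,1,0,0,-1,0])

```text
time: 10.45
position: [0.5773, 0.048, 0.143]
tool_rot: [0.707, 0.707, 0.0, 0.0]
ft_force: [0.7, -0.7, 0.1]
grip_width: 0.0863
grip_force: 0.0
```

```bash
cat > goto.py <<'E'
import sys
from h import *
# usage: goto x y z psi_deg -> tool-frame deltas in units
x,y,z,p=map(float,sys.argv[1:5]); o=robot.get_obs(); q=o["tool_rot"]
from scipy.spatial.transform import Rotation as Ro
R=Ro.from_quat(q).as_matrix(); psi=np.degrees(np.arctan2(R[1,1],R[0,1])); d=(psi-p+90)%180-90
D=np.array([x,y,z])-o["position"]
print("psi",psi.round(2),"twist",(np.radians(d)/.1).round(3)); 
for nm,a in(("now",np.radians(psi)),("after",np.radians(psi-d))):
    ty=np.array([np.cos(a),np.sin(a)]); tx=np.array([-ty[1],ty[0]]); print(nm,"tx",(D[:2]@tx/.03).round(3),"ty",(D[:2]@ty/.03).round(3),"tz",(-D[2]/.03).round(3))
E
python3 - <<'E'
from h import *
s=cam("scene");t=cam("top")
hsv=cv2.cvtColor(s["image"],cv2.COLOR_RGB2HSV);H,S,V=cv2.split(hsv); m=((H<5)|(H>175))&(S>150)&(V>60)
k,l,st,ce=cv2.connectedComponentsWithStats(m.astype(np.uint8)); print([(st[i].tolist(),ce[i].round(1)) for i in range(1,k) if st[i,4]>2])
# rack features from r1 crop (x0=85,y0=190,k=7)
n=lambda x,y:((x+.5)/7-.5+85,(y+.5)/7-.5+190)
U=lambda pts,z: unproj(t,[n(*p) for p in pts],z)[:,:2].round(4).tolist()
print("chart top edge",U([(100,103),(148,497)],.132)); print("tab top L",U([(72,232),(84,345),(108,350),(96,232)],.166))
print("card top edge",U([(276,72),(321,465)],.132)); print("cardtab",U([(252,200),(264,312)],.166))
print("knuckles chart top",U([(105,82),(158,518)],.122),U([(78,82),(132,80),(130,518),(187,516)],.122))
print("rack base corners",U([(510,470),(440,485)],.012))
E
```

```text
[([273, 206, 6, 8, 40], array([275.9, 209.4])), ([170, 210, 4, 3, 9], array([171.3, 211.1])), ([153, 224, 4, 3, 9], array([154.6, 225.1])), ([117, 227, 4, 3, 10], array([118.5, 228.2])), ([281, 248, 4, 3, 10], array([282.2, 249. ]))]
chart top edge [[0.5944, 0.4223], [0.4499, 0.3975]]
tab top L [[0.5418, 0.4151], [0.5016, 0.4087], [0.4997, 0.4002], [0.5416, 0.4066]]
card top edge [[0.6046, 0.358], [0.4599, 0.3358]]
cardtab [[0.5518, 0.3519], [0.5118, 0.346]]
knuckles chart top [[0.6042, 0.4251], [0.4428, 0.3976]] [[0.6045, 0.4352], [0.6047, 0.4151], [0.443, 0.4078], [0.4433, 0.3872]]
rack base corners [[0.4639, 0.3023], [0.4585, 0.3301]]
```

>>> play_rows(steps=[0,0,0,-1,0,0,0,0,-1,0,0,0,0,-1,1,0,0,0,-0.9,1,0,0,0,0,1,0,0,0,0,1,0,0,0,0,1,0,0,0,0,1,0,0,0,0,1,0,0,0,0,1])

```text
time: 11.55
position: [0.5766, 0.0481, 0.2578]
tool_rot: [0.927, 0.374, -0.0, -0.0]
ft_force: [-0.3, -0.2, 0.3]
grip_width: 0.0437
grip_force: 0.0
```

>>> play_rows(steps=[0,0,0,0,1,0,0,0,0,1,0,0,0,0,1,0,0,0,0,1,0,0,0,0,1,0,0,0,0,1,0,0,0,0,0.05,0,0,-1,0,0,0,0,-1,0,0,0,0,-1,0,0])

```text
time: 12.55
position: [0.5619, 0.1374, 0.2578]
tool_rot: [0.997, 0.083, -0.0, -0.0]
ft_force: [0.1, -0.2, 0.1]
grip_width: 0.0435
grip_force: 0.0
```

>>> play_rows(steps=[0,0.02,-1,0,0,0,0.02,-1,0,0,0,0.02,-1,0,0,0,0.02,-1,0,0,0,0.02,-1,0,0,0,0.02,-1,0,0,0,0.02,-1,0,0,0,0.02,-1,0,0,0,0.02,-1,0,0,0,0,-0.2,0,0])

```text
time: 13.55
position: [0.5209, 0.4128, 0.2577]
tool_rot: [0.996, 0.085, -0.0, -0.001]
ft_force: [-0.4, -0.4, -0.0]
grip_width: 0.0434
grip_force: 0.0
```

```bash
python3 goto.py .522 .4095 .137 -80.5; python3 - <<'E'
from h import *
s=cam("scene");t=cam("top"); a=crop(t,85,190,80,85,5);b=crop(s,390,150,110,130,3.5)
c=np.zeros((455,800,3),np.uint8); c[:425,:400]=a; c[:,400:785]=b[:455]; cv2.imwrite("pics/k1.png",c)
E
```

```text
psi -80.2 twist 0.053
now tx 0.017 ty 0.115 tz 4.022
after tx 0.018 ty 0.115 tz 4.022
```

View pics/k1.png

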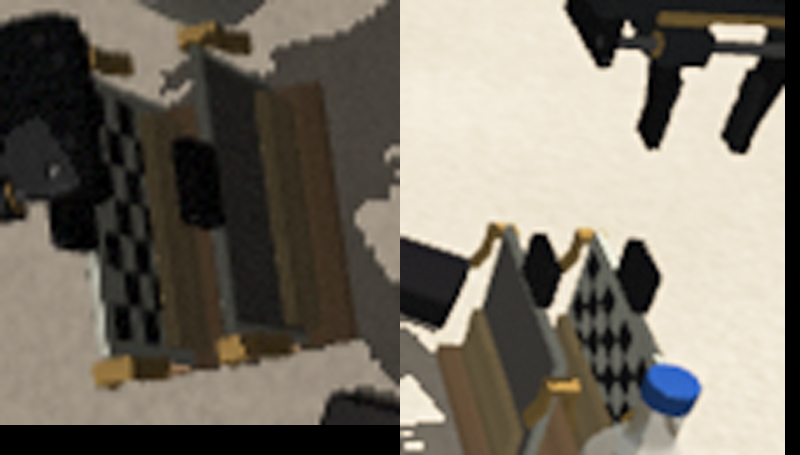

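>>> play_rows(steps=[0,0.02,0.11,0.5,0.05,0,0,0,1,0,0,0,0,1,0,0,0,0,0.8,0,0,0,0,0.5,0,0,0,0,0.22,0,0,0,0,0,0,0,0,0,0,0,0,0,0,0,0,0,0,0,0,0], grip_force=25)

```text
time: 14.65
position: [0.5239, 0.4071, 0.1386]
tool_rot: [0.997, 0.08, 0.001, -0.0]
ft_force: [0.9, -0.1, 0.5]
grip_width: 0.0435
grip_force: 0.0
```

>>> play_rows(steps=[-1,0,0,0,0,-1,0,0,0,0,-1,0,0,0,0,-1,0,0,0,0,-1,0,0,0,0,-1,0,0,0,0,-1,0,0,0,0,-1,0,0,0,0,-1,0,0,0,0,-1,0,0,0,0])

```text
time: 15.65
position: [0.5231, 0.4074, 0.1374]
tool_rot: [0.997, 0.08, 0.0, -0.001]
ft_force: [-1.5, 5.5, 0.3]
grip_width: 0.0123
grip_force: 24.9
```

>>> play_rows(steps=[-1,0,0,-0.3,0,-1,0,0,-0.7,0,-1,0,0,-1,0,-1,0,0,-1,0,-1,0,0,-1,0,-1,0,0,-0.1,0.8,-1,0,0,0,0.8,-1,0,0,0,0,-1,0.2,0.7,0,0,-1,0.2,0.7,0,0])

```text
time: 16.65
position: [0.5348, 0.3632, 0.2593]
tool_rot: [1.0, 0.002, -0.001, 0.002]
ft_force: [-0.3, 0.0, -1.5]
grip_width: 0.0118
grip_force: 25.0
```

>>> play_rows(steps=[-1,0.2,0.7,0,0,-1,0.2,0.7,0,0,-1,0.2,0.7,0,0,-1,0.2,0.7,0,0,-1,0.2,0.7,0,0,-1,0.2,0.7,0,0,-1,0.2,0.7,0,0,-1,0,0,0,0,-1,0,0,0,0,-1,0,0,0,0])

```text
time: 17.65
position: [0.577, 0.218, 0.2601]
tool_rot: [1.0, 0.001, -0.0, 0.0]
ft_force: [-0.0, 0.3, -0.5]
grip_width: 0.0007
grip_force: 0.0
```

```bash
python3 goto.py .578 .130 .257 -90; python3 - <<'E'
from h import *
s=cam("scene");t=cam("top"); print(robot.get_obs()["position"],robot.get_obs()["ft_force"],robot.get_obs()["grip_width"])
a=crop(t,170,150,100,120,4);b=crop(s,290,140,140,160,3)
c=np.zeros((480,820,3),np.uint8); c[:,:400]=a; c[:,400:]=b; cv2.imwrite("pics/k2.png",c[:,:800])
E
```

```text
psi -89.9 twist 0.018
now tx 0.029 ty 2.932 tz 0.105
after tx 0.034 ty 2.932 tz 0.105
[0.57695737 0.21836071 0.26022198] [ 0.21415448  0.58699853 -0.58859961] 0.00030619217167602084
```

View pics/k2.png

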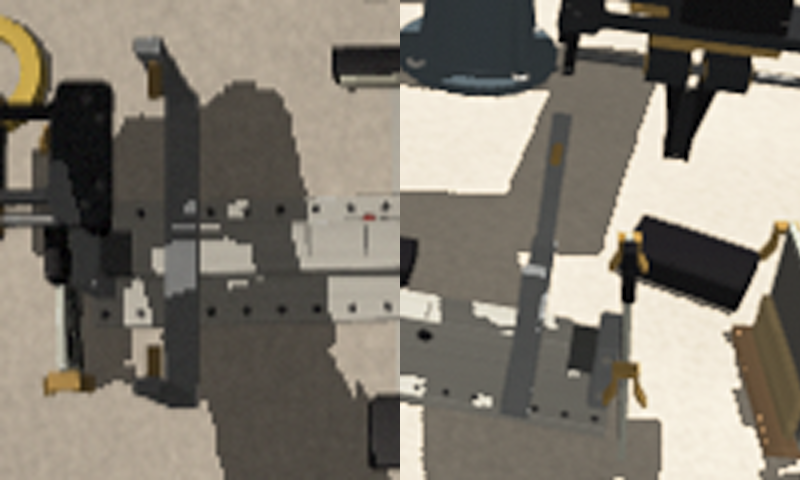

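>>> play_rows(steps=[-1,0,0,-1,0,-1,0,0,-1,0,0,-0.6,-0.8,0,0,0,-0.6,-0.8,0,0,0,-0.6,-0.8,0,0,0,-0.6,-0.8,0,0,0,-0.6,-0.8,0,0,0,-0.6,-0.8,0,0,0,-0.6,-0.8,0,0,0,0,0,0,0])

```text
time: 18.75
position: [0.4481, 0.3887, 0.3204]
tool_rot: [1.0, 0.003, -0.001, -0.0]
ft_force: [0.0, -0.7, 0.1]
grip_width: 0.0426
grip_force: 0.0
```

```bash
python3 - <<'E'
from h import *
s=cam("scene");t=cam("top"); print(robot.get_obs()["position"])
a=crop(t,150,150,100,120,4);b=crop(s,310,180,100,120,4)
c=np.hstack([a,b]); cv2.imwrite("pics/k3.png",c)
E
```

```text
[0.45052    0.38638056 0.32036562]
```

View pics/k3.png

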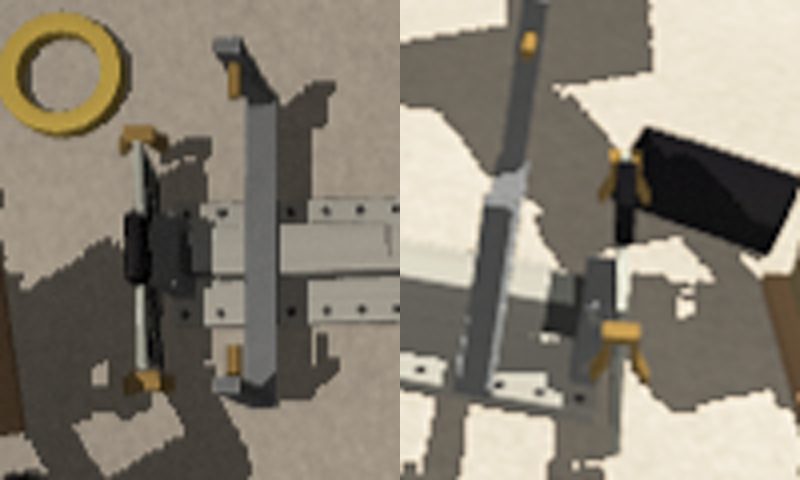

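```bash
python3 - <<'E'
from h import *
s=cam("scene");t=cam("top")
n=lambda x,y,x0,y0:((x+.5)/4-.5+x0,(y+.5)/4-.5+y0)
print("edge",unproj(t,[n(x,y,150,150) for x,y in((140,150),(146,375))],.12).round(4).tolist())
print("tabtop",unproj(t,[n(x,y,150,150) for x,y in((125,213),(147,213),(127,282),(150,282))],.154).round(4).tolist())
print("kn",unproj(t,[n(x,y,150,150) for x,y in((125,128),(160,126),(128,382),(162,380))],.112).round(4).tolist())
# near knuckle (+x) top in scene vs top
print(tri((t,s),(n(140,128,150,150),n(620-400,326,310,180))))
print("far",tri((t,s),(n(145,380,150,150),n(624-400,155,310,180))))
print("tab top mid",tri((t,s),(n(137,247,150,150),n(625-400,162,310,180))))
# chart bottom expectation
for y in(.215,.222,.229): print(y,[ ((p-[310,180])*4+[400,0]).round(0).tolist() for p in proj(s,[[.653,y,0],[.653,y,.12],[.578,y,.154]])])
E
```

```text
edge [[0.6373, 0.2048, 0.12], [0.4896, 0.1985, 0.12]]
tabtop [[0.5891, 0.2059, 0.154], [0.5888, 0.192, 0.154], [0.5451, 0.2038, 0.154], [0.5447, 0.1894, 0.154]]
kn [[0.6543, 0.2168, 0.112], [0.6551, 0.1937, 0.112], [0.486, 0.2119, 0.112], [0.4868, 0.1899, 0.112]]
(array([0.65268159, 0.2074351 , 0.11722858]), np.float64(0.0023844849561363004))
far (array([0.48697283, 0.20209865, 0.11214375]), np.float64(0.0016936118609645722))
tab top mid (array([0.56518541, 0.19772679, 0.16500265]), np.float64(0.003166688235242766))
0.215 [[599.0, 468.0], [630.0, 324.0], [646.0, 194.0]]
0.222 [[610.0, 470.0], [643.0, 326.0], [658.0, 196.0]]
0.229 [[622.0, 472.0], [655.0, 328.0], [670.0, 197.0]]
```

```bash
python3 goto.py .568 .200 .126 -87.6
```

```text
psi -89.95 twist -0.409
now tx 3.876 ty 6.182 tz 6.478
after tx 3.62 ty 6.335 tz 6.478
```

>>> play_rows(steps=[0,0,0,0,-0.41,0,0.6,0.9,0,0,0,0.5,0.9,0,0,0,0.5,0.9,0,0,0,0.5,0.9,0,0,0,0.5,0.9,0,0,0,0.5,0.9,0,0,0,0.5,0.9,0,0,0,0,0,0,0,0,0,0,1,0])

```text
time: 19.95
position: [0.571, 0.2001, 0.2941]
tool_rot: [1.0, 0.019, 0.005, -0.001]
ft_force: [0.1, -0.1, -1.0]
grip_width: 0.0433
grip_force: 0.0
```

```bash
python3 goto.py .568 .200 .126 -87.6
```

```text
psi -87.81 twist -0.037
now tx -0.101 ty -0.001 tz 5.604
after tx -0.101 ty -0.002 tz 5.604
```

>>> play_rows(steps=[0,-0.05,0,0.8,0,0,-0.05,0,1,0,0,0,0,1,0,0,0,0,1,0,0,0,0,0.8,0,0,0,0,0.5,0,0,0,0,0.3,0,0,0,0,0,0,0,0,0,0,0,0,0,0,0,0], grip_force=40)

```text
time: 20.95
position: [0.5649, 0.2013, 0.1295]
tool_rot: [1.0, 0.021, 0.001, -0.0]
ft_force: [-1.0, 0.7, -0.4]
grip_width: 0.0437
grip_force: 0.0
```

>>> play_rows(steps=[-0.5,0,0,0,0,-0.5,0,0,0,0,-0.5,0,0,0,0,-0.5,0,0,0,0,-0.5,0,-0.15,0,0,-0.5,0,-0.15,0,0,-0.5,0,-0.15,0,0,-0.5,0,-0.15,0,0,-0.5,0,-0.15,0,0,-0.5,0,-0.1,0,0])

```text
time: 21.95
position: [0.5629, 0.2273, 0.1283]
tool_rot: [1.0, 0.021, -0.0, -0.0]
ft_force: [-0.5, 0.7, -0.4]
grip_width: 0.0216
grip_force: 0.0
```

```bash
python3 - <<'E'
from h import *
s=cam("scene");t=cam("top"); o=robot.get_obs(); print(o["position"],o["ft_force"],o["grip_width"])
a=crop(t,150,150,100,120,4);b=crop(s,310,180,100,120,4)
c=np.hstack([a,b]); cv2.imwrite("pics/k4.png",c)
E
```

```text
[0.56292233 0.22723058 0.12834655] [0.08537853 0.92474553 0.51842677] 0.021666303433304876
```

View pics/k4.png

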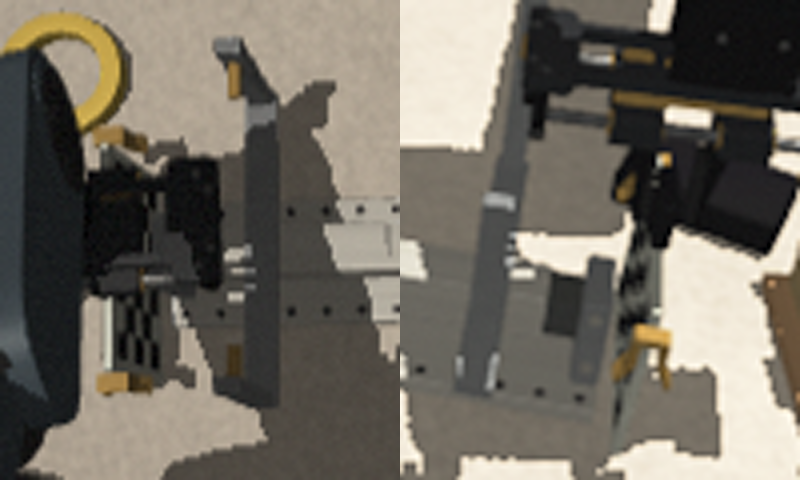

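>>> play_rows(steps=[-0.5,0,0,0.08,0,-0.5,0,0,0.07,0,-0.5,0,0,0,0,-1,0,0,0,0,-1,0,0,0,0,-1,0,0,0,0,-1,0,0,0,0,-1,0,0,0,0,-1,0,0,0,0,-1,0,0,0,0], grip_force=45)

```text
time: 23.05
position: [0.5631, 0.2266, 0.1239]
tool_rot: [1.0, 0.021, 0.0, 0.0]
ft_force: [0.4, -0.7, 1.8]
grip_width: 0.0117
grip_force: 44.8
```

>>> play_rows(steps=[-1,0,0,0,0,-1,0,0,0,0,-1,0,0,-0.05,0,-1,0,0,-0.1,0,-1,0,0,-0.2,0,-1,0,0,-0.3,0,-1,0,0,-0.2,0,-1,0,0,-0.1,0,-1,0,0,-0.05,0,-1,0,0,0,0])

```text
time: 24.05
position: [0.563, 0.2267, 0.1542]
tool_rot: [1.0, 0.021, 0.0, -0.0]
ft_force: [-1.0, 0.1, -2.2]
grip_width: 0.0119
grip_force: 44.8
```

>>> play_rows(steps=[-1,0,0,-0.15,0,-1,0,0,-0.3,0,-1,0,0,-0.45,0,-1,0,0,-0.5,0,-1,0,0,-0.5,0,-1,0,0,-0.5,0.1,-1,0,0,-0.5,0.1,-1,0,0,-0.4,0.1,-1,0,0,-0.2,0.12,-1,0,0,-0.1,0])

```text
time: 25.05
position: [0.5632, 0.2267, 0.2629]
tool_rot: [1.0, -0.0, 0.001, -0.0]
ft_force: [0.9, -0.4, -2.0]
grip_width: 0.0119
grip_force: 44.8
```

```bash
python3 - <<'E'
from h import *
s=cam("scene");t=cam("top"); o=robot.get_obs(); print(o["position"],o["ft_force"],o["grip_width"],o["tool_rot"])
a=crop(t,150,150,110,120,4);b=crop(s,310,160,90,120,4)
c=np.hstack([a,b]); cv2.imwrite("pics/k5.png",c)
E
```

```text
[0.56295337 0.22664509 0.26205432] [-0.27047552  0.06314599 -2.71354547] 0.011384283672107132 [ 9.99999992e-01 -7.95246831e-05  9.32743693e-05 -2.02268271e-05]
```

View pics/k5.png

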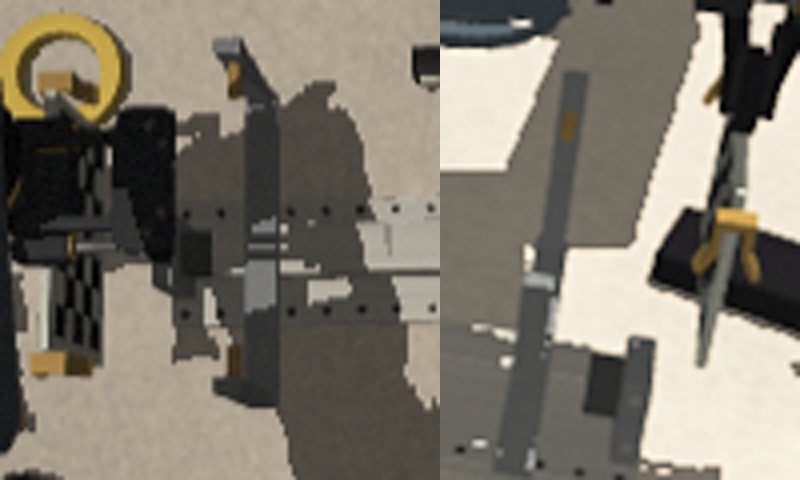

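```bash
python3 - <<'E'
from h import *
s=cam("scene");t=cam("top")
n=lambda x,y,x0,y0:((x+.5)/4-.5+x0,(y+.5)/4-.5+y0)
for z in(.24,.25): print(z,unproj(t,[n(x,y,150,150) for x,y in((55,80),(48,364),(61,68),(48,375))],z).round(4).tolist())
print("near",tri((t,s),(n(60,82,150,150),n(737-440,216,310,160))))
print("pins now",unproj(t,[n(x,y,150,150) for x,y in((235,80),(235,360))],.189).round(4).tolist(), "forktops",unproj(t,[n(x,y,150,150) for x,y in((229,38),(229,386))],.213).round(4).tolist())
print("edge",unproj(t,[n(x,y,150,150) for x,y in((44,265),(40,350))],.258).round(4).tolist())
E
```

```text
0.24 [[0.6535, 0.2282, 0.24], [0.4863, 0.228, 0.24], [0.6607, 0.2249, 0.24], [0.48, 0.2278, 0.24]]
0.25 [[0.6508, 0.2254, 0.25], [0.4853, 0.2252, 0.25], [0.6579, 0.2221, 0.25], [0.479, 0.225, 0.25]]
near (array([0.6491789 , 0.22474982, 0.25112058]), np.float64(0.003522508493742352))
pins now [[0.6647, 0.1311, 0.189], [0.4911, 0.1299, 0.189]] forktops [[0.6846, 0.1308, 0.213], [0.4736, 0.1292, 0.213]]
edge [[0.5407, 0.2267, 0.258], [0.4925, 0.2276, 0.258]]
```

>>> play_rows(steps=[-1,0.1,0.1,0,0,-1,0.1,0.25,0,0,-1,0.1,0.4,0,0,-1,0,0.5,0,0,-1,0,0.5,0,0,-1,0,0.5,0,0,-1,0,0.45,0,0,-1,0,0.3,0,0,-1,0,0.15,0,0,-1,0,0.05,0,0])

```text
time: 26.25
position: [0.572, 0.1301, 0.262]
tool_rot: [1.0, -0.0, 0.0, -0.0]
ft_force: [-0.1, 0.4, -1.9]
grip_width: 0.0116
grip_force: 44.8
```

```bash
python3 - <<'E'
from h import *
s=cam("scene");t=cam("top"); o=robot.get_obs(); print(o["position"],o["ft_force"],o["grip_width"],o["tool_rot"])
a=crop(t,150,150,110,120,4);b=crop(s,290,160,90,120,4)
c=np.hstack([a,b]); cv2.imwrite("pics/k6.png",c)
E
```

```text
[0.57198777 0.13079982 0.26189934] [-0.41191775 -0.39789192 -1.96477164] 0.01149491502704199 [ 9.99999976e-01 -1.17723219e-04  5.87980783e-05 -1.76642974e-04]
```

View pics/k6.png

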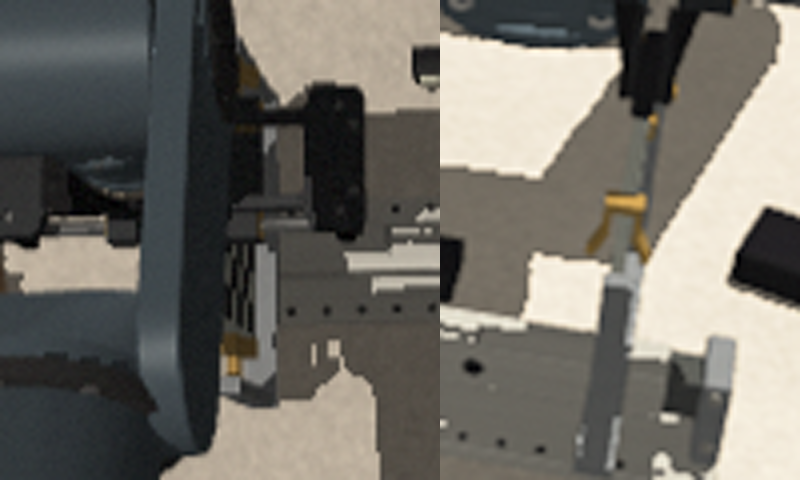

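>>> play_rows(steps=[-1,0,0,0.1,0,-1,0,0,0.2,0,-1,0,0,0.2,0,-1,0,0,0.2,0,-1,0,0,0.2,0,-1,0,0,0.2,0,-1,0,0,0.15,0,-1,0,0,0.1,0,-1,0,0,0.05,0,-1,0,0,0,0])

```text
time: 27.35
position: [0.5722, 0.131, 0.2198]
tool_rot: [1.0, -0.0, 0.0, -0.0]
ft_force: [0.7, 1.0, -2.1]
grip_width: 0.0116
grip_force: 44.9
```

>>> play_rows(steps=[-1,0,0,0.1,0,-1,0,0,0.1,0,-1,0,0,0.07,0,-1,0,0,0.05,0,-1,0,0,0.03,0,-1,0,0,0,0,-1,0,0,0,0,-1,0,0,0,0,-1,0,0,0,0,-1,0,0,0,0])

```text
time: 28.35
position: [0.572, 0.1307, 0.2093]
tool_rot: [1.0, -0.0, -0.0, -0.0]
ft_force: [0.6, 2.3, -2.8]
grip_width: 0.0119
grip_force: 44.9
```

>>> play_rows(steps=[-1,0,0,0.03,0,-1,0,0,0.03,0,-1,0,0,0.03,0,-1,0,0,0.03,0,-1,0,0,0,0,-1,0,0,0,0,-1,0,0,0,0,-1,0,0,0,0,-1,0,0,0,0,-1,0,0,0,0])

```text
time: 29.35
position: [0.5722, 0.1306, 0.2085]
tool_rot: [1.0, -0.0, 0.001, 0.0]
ft_force: [-4.4, 1.0, 12.3]
grip_width: 0.0117
grip_force: 44.9
```

>>> play_rows(steps=[-1,0,0,-0.1,0,-1,0,0,0,0,-0.6,0,0,0,0,-0.4,0,0,0,0,-0.2,0,0,0,0,-0.2,0,0,0,0,-0.2,0,0,-0.3,0,-0.2,0,0,-0.5,0,-0.2,0,0,-1,0,-0.2,0,0,-0.5,0])

```text
time: 30.35
position: [0.5732, 0.1307, 0.2807]
tool_rot: [1.0, -0.0, 0.002, -0.0]
ft_force: [0.2, 0.1, -0.3]
grip_width: 0.0351
grip_force: 0.0
```

```bash
cat > cams.py <<'E'
from h import *
t=cam("top"); img=t["image"].astype(int); mx=img.max(2); mn=img.min(2)
def bars(r0,r1,c0,c1,z,lo=72):
    m=(mx-mn<14)&(mx>lo)&(mx<125); sub=np.zeros_like(m); sub[r0:r1,c0:c1]=m[r0:r1,c0:c1]
    k,l,st,ce=cv2.connectedComponentsWithStats(sub.astype(np.uint8),connectivity=4)
    for i in range(1,k):
        if 25<st[i,4]<200:
            P=(unproj(t,np.argwhere(l==i)[:,::-1],z)[:,:2]*1000).astype(np.float32); (cx,cy),(w,h),a=cv2.minAreaRect(P); yaw=a-90 if w>h else a
            print(st[i,4],"c",P.mean(0).round(1),(round(cx,1),round(cy,1)),"dims",round(w),round(h),"yaw",round((yaw+90)%180-90,1))
if __name__=="__main__": bars(180,280,355,470,.076)
E
python3 cams.py; python3 goto.py .565 -.335 .26 -20.3;  python3 - <<'E'
from h import *
s=cam("scene");t=cam("top")
for n,c in(("top",t),("scene",s)):
    H,S,V=cv2.split(cv2.cvtColor(c["image"],cv2.COLOR_RGB2HSV)); m=(H>14)&(H<26)&(S>110)&(V>60)
    k,l,st,ce=cv2.connectedComponentsWithStats(m.astype(np.uint8)); print(n,[(st[i,4],ce[i].round(1).tolist()) for i in range(1,k) if st[i,4]>5])
for z,P in((0,[[.578-.082,.1305,.195],[.578+.082,.1305,.195],[.494,.1305,.185],[.662,.1305,.185]]),): print(proj(t,P).round(1).tolist(),proj(s,P).round(1).tolist())
E
```

```text
74 c [ 579.4 -463.9] (579.6, -463.8) dims 15 37 yaw 37.4
87 c [ 564.2 -334.9] (564.2, -334.7) dims 38 16 yaw -20.3
80 c [ 483.4 -330.6] (483.5, -330.5) dims 14 38 yaw 16.8
84 c [ 459.7 -469.1] (459.7, -468.7) dims 38 16 yaw -32.0
psi -90.0 twist -12.166
now tx -0.314 ty 15.526 tz 0.762
after tx -14.671 ty 5.091 tz 0.762
top [(np.int32(24), [208.8, 168.6]), (np.int32(16), [144.8, 209.9]), (np.int32(37), [147.4, 218.4]), (np.int32(56), [207.9, 238.8]), (np.int32(9), [215.0, 238.9])]
scene [(np.int32(174), [473.2, 1.8]), (np.int32(9852), [40.4, 102.5]), (np.int32(11), [335.4, 126.9]), (np.int32(138), [341.5, 137.2]), (np.int32(36), [344.1, 193.9]), (np.int32(6), [334.7, 198.8]), (np.int32(35), [414.4, 219.0]), (np.int32(9), [327.0, 239.3]), (np.int32(14), [338.0, 240.5]), (np.int32(532), [423.6, 272.1]), (np.int32(212), [395.4, 314.0]), (np.int32(278), [388.4, 333.0])]
[[207.7, 237.3], [208.2, 170.8], [208.4, 238.6], [208.9, 171.1]] [[340.8, 189.5], [332.7, 230.7], [340.4, 192.4], [332.1, 234.9]]
```

>>> play_rows(steps=[-0.1,0,0.6,0,0,-0.1,-0.02,1,0,0,-0.1,-0.02,1,0,0,-0.1,-0.02,1,0,0,-0.1,-0.02,1,0,0,-0.1,-0.02,1,0,0,-0.1,-0.02,1,0,0,-0.1,-0.02,1,0,0,-0.1,-0.02,1,0,0,-0.1,-0.02,1,0,0])

```text
time: 31.5
position: [0.5655, -0.1582, 0.2763]
tool_rot: [1.0, -0.0, -0.001, -0.001]
ft_force: [0.5, 0.2, -0.2]
grip_width: 0.0393
grip_force: 0.0
```

>>> play_rows(steps=[-0.1,-0.02,1,0,0,-0.1,-0.02,1,0,0,-0.1,-0.02,1,0,0,-0.1,-0.02,1,0,0,-0.1,0,1,0,0,-0.1,0,0.9,0,-1,-0.1,0,0,0,-1,-0.1,0,0,0,-1,-0.1,0,0,0,-1,-0.1,0,0,0,-1])

```text
time: 32.5
position: [0.5632, -0.334, 0.2759]
tool_rot: [0.968, 0.249, -0.001, -0.001]
ft_force: [-0.2, -0.1, -0.6]
grip_width: 0.0391
grip_force: 0.0
```

>>> play_rows(steps=[-0.1,0,0,0.8,-1,-0.1,0,0,0.8,-1,-0.1,0,0,0.8,-1,-0.1,0,0,0.8,-1,-0.1,0,0,0,-1,-0.1,0,0,0,-1,-0.1,0,0,0,-1,-0.1,0,0,0,-0.16,-0.1,0,0,0,0,-0.1,0,0,0,0])

```text
time: 33.5
position: [0.5638, -0.3341, 0.1812]
tool_rot: [0.821, 0.571, -0.0, -0.0]
ft_force: [0.2, 0.4, -0.3]
grip_width: 0.0394
grip_force: 0.0
```

```bash
python3 goto.py .5643 -.335 .047 -20.3
```

```text
psi -20.42 twist -0.021
now tx -0.022 ty 0.026 tz 4.475
after tx -0.022 ty 0.026 tz 4.475
```

>>> play_rows(steps=[-0.1,0,0,0.8,0,-0.1,0,0,1,0,-0.1,0,0,1,0,-0.1,0,0,0.8,0,-0.1,0,0,0.5,0,-0.1,0,0,0.25,0,-0.1,0,0,0.1,0,-0.1,0,0,0,0,-1,0,0,0,0,-1,0,0,0,0], grip_force=40)

```text
time: 34.5
position: [0.5647, -0.3348, 0.0495]
tool_rot: [0.821, 0.571, 0.0, 0.001]
ft_force: [-0.4, -0.5, -0.3]
grip_width: 0.0297
grip_force: 0.0
```

>>> play_rows(steps=[-1,0,0,0,0,-1,0,0,0,0,-1,0,0,0,0,-1,0,0,0,0,-1,0,0,0,0,-1,0,0,-0.1,0,-1,0,0,-0.2,0,-1,0,0,-0.3,0,-1,0,0,-0.3,0,-1,0,0,-0.2,0])

```text
time: 35.5
position: [0.5646, -0.3347, 0.0824]
tool_rot: [0.821, 0.571, 0.0, 0.001]
ft_force: [0.4, 1.0, -4.3]
grip_width: 0.0156
grip_force: 40.0
```

```bash
python3 goto.py .544 -.182 .15 0
```

```text
psi -20.34 twist -3.55
now tx 4.534 ty -2.413 tz -2.253
after tx 5.09 ty -0.686 tz -2.253
```

>>> play_rows(steps=[-1,0,0,-0.5,-0.4,-1,0,0,-0.7,-0.7,-1,0,0,-0.7,-0.8,-1,0,0,-0.35,-0.8,-1,0,0,0,-0.6,-1,0,0,0,-0.25,-1,0.3,-0.1,0,0,-1,0.6,-0.1,0,0,-1,0.8,-0.1,0,0,-1,0.8,-0.1,0,0])

```text
time: 36.5
position: [0.5511, -0.2578, 0.1482]
tool_rot: [0.708, 0.707, 0.0, -0.001]
ft_force: [0.6, 0.2, -4.3]
grip_width: 0.0155
grip_force: 40.0
```

>>> play_rows(steps=[-1,0.8,-0.1,0,0,-1,0.8,-0.1,0,0,-1,0.6,-0.1,0,0,-1,0.3,0,0,0,-1,0.1,0,0,0,-1,0,0,0,0,-1,0,0,0,0,-1,0,0,0,0,-1,0,0,0,0,-1,0,0,0,0])

```text
time: 37.5
position: [0.5431, -0.1819, 0.1487]
tool_rot: [0.707, 0.707, -0.0, 0.0]
ft_force: [0.3, -0.3, -3.4]
grip_width: 0.0152
grip_force: 40.0
```

```bash
python3 goto.py .544 -.182 .0705 0; python3 - <<'E'
from h import *
o=robot.get_obs(); print(o["ft_force"],o["grip_width"])
E
```

```text
psi -0.04 twist -0.007
now tx -0.005 ty 0.031 tz 2.607
after tx -0.005 ty 0.031 tz 2.607
[ 0.30512878 -0.31954341 -3.36478523] 0.015209530944500668
```

>>> play_rows(steps=[-1,0,0.03,0.3,0,-1,0,0,0.5,0,-1,0,0,0.5,0,-1,0,0,0.5,0,-1,0,0,0.4,0,-1,0,0,0.2,0,-1,0,0,0.1,0,-1,0,0,0.08,0,-1,0,0,0,0,-1,0,0,0,0])

```text
time: 38.5
position: [0.5443, -0.1815, 0.0718]
tool_rot: [0.707, 0.707, 0.0, 0.001]
ft_force: [-0.2, 0.2, -4.8]
grip_width: 0.0154
grip_force: 40.0
```

>>> play_rows(steps=[-1,0,0,0.04,0,-1,0,0,0.04,0,-1,0,0,0.03,0,-1,0,0,0,0,-1,0,0,0,0,-1,0,0,0,0,-1,0,0,0,0,-1,0,0,0,0,-1,0,0,0,0,-1,0,0,0,0])

```text
time: 39.5
position: [0.5442, -0.1814, 0.0688]
tool_rot: [0.707, 0.707, 0.0, 0.0]
ft_force: [-2.2, 1.7, 6.7]
grip_width: 0.0156
grip_force: 40.0
```

>>> play_rows(steps=[-1,0,0,-0.03,0,-0.5,0,0,0,0,-0.3,0,0,0,0,-0.1,0,0,0,0,-0.1,0,0,-0.3,0,-0.1,0,0,-0.7,0,-0.1,0,0,-1,0,-0.1,0,0,-1,0,-0.1,0,0,-0.2,0,-0.1,0,0,0,0])

```text
time: 40.5
position: [0.5448, -0.1817, 0.1665]
tool_rot: [0.707, 0.707, 0.0, 0.002]
ft_force: [-0.2, -0.1, 0.0]
grip_width: 0.039
grip_force: 0.0
```

```bash
python3 cams.py; python3 goto.py .4835 -.3306 .13 16
```

```text
76 c [ 579.8 -464.1] (579.9, -464.8) dims 15 38 yaw 42.3
80 c [ 483.4 -330.6] (483.5, -330.5) dims 14 38 yaw 16.8
85 c [ 459.8 -468.9] (459.7, -468.7) dims 38 16 yaw -32.0
psi 0.0 twist -2.792
now tx -4.979 ty -2.01 tz 1.169
after tx -4.232 ty -3.305 tz 1.169
```

>>> play_rows(steps=[-0.1,-0.5,-0.2,0,0,-0.1,-0.9,-0.36,0,0,-0.1,-0.9,-0.36,0,0,-0.1,-0.9,-0.36,0,0,-0.1,-0.9,-0.36,0,0,-0.1,-0.88,-0.37,0,0,-0.1,0,0,0.4,-1,-0.1,0,0,0.4,-1,-0.1,0,0,0.3,-0.79,-0.1,0,0,0,0])

```text
time: 41.55
position: [0.4814, -0.3303, 0.129]
tool_rot: [0.602, 0.798, 0.0, -0.003]
ft_force: [-0.3, -0.1, 0.5]
grip_width: 0.0394
grip_force: 0.0
```

```bash
python3 goto.py .4835 -.3306 .048 16
```

```text
psi 15.92 twist -0.014
now tx -0.027 ty 0.066 tz 2.7
after tx -0.028 ty 0.066 tz 2.7
```

>>> play_rows(steps=[-0.1,0,0.04,0.6,0,-0.1,0,0,0.8,0,-0.1,0,0,0.7,0,-0.1,0,0,0.4,0,-0.1,0,0,0.18,0,-0.1,0,0,0,0,-1,0,0,0,0,-1,0,0,0,0,-1,0,0,0,0,-1,0,0,0,0])

```text
time: 42.55
position: [0.4846, -0.3306, 0.0522]
tool_rot: [0.602, 0.799, -0.0, 0.0]
ft_force: [8.0, 0.8, -4.9]
grip_width: 0.0156
grip_force: 39.9
```

>>> play_rows(steps=[-1,0,0,0,0,-1,0,0,0,0,-1,0,0,-0.1,0,-1,0,0,-0.2,0,-1,0,0,-0.4,0.4,-1,0,0,-0.6,0.7,-1,0,0,-0.7,0.7,-1,0,0,-0.7,0.7,-1,0,0,-0.5,0.3,-1,0,0,-0.1,0])

```text
time: 43.55
position: [0.4858, -0.3312, 0.1527]
tool_rot: [0.707, 0.707, 0.0, 0.002]
ft_force: [0.2, -0.3, -3.1]
grip_width: 0.0158
grip_force: 40.0
```

```bash
python3 goto.py .476 -.182 .15 0
```

```text
psi -0.04 twist -0.008
now tx 4.972 ty -0.332 tz 0.091
after tx 4.972 ty -0.328 tz 0.091
```

>>> play_rows(steps=[-1,0.3,0,0,0,-1,0.6,-0.1,0,0,-1,0.8,-0.1,0,0,-1,0.8,-0.1,0,0,-1,0.8,0,0,0,-1,0.7,0,0,0,-1,0.5,0,0,0,-1,0.3,0,0,0,-1,0.15,0,0,0,-1,0,0,0,0])

```text
time: 44.55
position: [0.476, -0.1817, 0.1504]
tool_rot: [0.707, 0.707, -0.0, -0.0]
ft_force: [1.2, 1.3, -3.6]
grip_width: 0.0159
grip_force: 40.0
```

>>> play_rows(steps=[-1,0,0,0.3,0,-1,0,0,0.5,0,-1,0,0,0.5,0,-1,0,0,0.5,0,-1,0,0,0.4,0,-1,0,0,0.2,0,-1,0,0,0.1,0,-1,0,0,0,0,-1,0,0,0,0,-1,0,0,0,0])

```text
time: 45.55
position: [0.4764, -0.1821, 0.0761]
tool_rot: [0.707, 0.707, 0.0, 0.001]
ft_force: [0.1, 0.7, -2.8]
grip_width: 0.0159
grip_force: 40.0
```

>>> play_rows(steps=[-1,0,0,0.05,0,-1,0,0,0.05,0,-1,0,0,0.04,0,-1,0,0,0.04,0,-1,0,0,0.02,0,-1,0,0,0,0,-1,0,0,0,0,-1,0,0,0,0,-1,0,0,0,0,-1,0,0,0,0])

```text
time: 46.55
position: [0.4759, -0.1821, 0.0714]
tool_rot: [0.707, 0.707, -0.0, 0.0]
ft_force: [-3.0, 0.6, 12.2]
grip_width: 0.0158
grip_force: 40.0
```

>>> play_rows(steps=[-1,0,0,-0.05,0,-0.5,0,0,0,0,-0.3,0,0,0,0,-0.1,0,0,0,0,-0.1,0,0,-0.3,0,-0.1,0,0,-0.7,0,-0.1,0,0,-1,0,-0.1,0,0,-1,0,-0.1,0,0,-0.2,0,-0.1,0,0,0,0])

```text
time: 47.55
position: [0.4767, -0.1823, 0.1684]
tool_rot: [0.707, 0.707, 0.0, 0.002]
ft_force: [-0.4, -0.3, -0.1]
grip_width: 0.0389
grip_force: 0.0
```

```bash
python3 cams.py; python3 goto.py .5797 -.4642 .13 40;  python3 - <<'E'
from h import *
t=cam("top");s=cam("scene")
for n,c in(("top",t),("scene",s)):
    H,S,V=cv2.split(cv2.cvtColor(c["image"],cv2.COLOR_RGB2HSV)); m=((H>100)&(H<125)&(S>90)&(V>40)); g=(H>45)&(H<80)&(S>80)&(V>50); r=((H<5)|(H>175))&(S>150)&(V>60)
    for nm,q in(("blue",m),("green",g),("red",r)):
        k,l,st,ce=cv2.connectedComponentsWithStats(q.astype(np.uint8)); print(n,nm,[(int(st[i,4]),ce[i].round(1).tolist(),unproj(c,ce[i],.026 if nm=="blue" else .042)[0][:2].round(3).tolist()) for i in range(1,k) if 4<st[i,4]<100])
E
```

```text
76 c [ 579.8 -464.2] (580.1, -464.4) dims 15 38 yaw 37.4
83 c [ 459.7 -469.2] (459.5, -469.3) dims 37 15 yaw -32.0
psi -0.05 twist -6.991
now tx -9.411 ty 3.471 tz 1.241
after tx -9.437 ty -3.399 tz 1.241
top blue [(15, [418.5, 217.0], [0.557, -0.433]), (11, [314.9, 222.1], [0.55, -0.141]), (14, [449.6, 259.6], [0.436, -0.51])]
top green [(14, [501.5, 172.2], [0.677, -0.673]), (17, [430.4, 217.0], [0.554, -0.461]), (8, [446.5, 248.0], [0.467, -0.498])]
top red [(10, [431.0, 198.2], [0.607, -0.467]), (63, [280.8, 256.2], [0.455, -0.043]), (5, [427.6, 253.8], [0.453, -0.445])]
scene blue [(27, [555.3, 152.3], [-0.249, 0.908]), (19, [240.8, 215.7], [0.453, -0.148]), (6, [244.7, 217.2], [0.457, -0.135]), (18, [136.6, 221.0], [0.553, -0.428]), (22, [232.8, 230.1], [0.522, -0.15])]
scene green [(61, [413.8, 33.8], [-2.142, 0.453]), (54, [450.6, 33.7], [-2.245, 0.744]), (75, [493.2, 45.9], [-1.924, 1.001]), (6, [127.0, 214.5], [0.551, -0.457]), (13, [228.0, 219.8], [0.5, -0.17])]
scene red [(54, [276.6, 209.3], [0.416, -0.049]), (11, [113.0, 225.0], [0.603, -0.468]), (5, [209.2, 226.4], [0.541, -0.211]), (14, [281.8, 248.6], [0.578, 0.004])]
```

>>> play_rows(steps=[-0.1,-0.5,0.2,0,0,-0.1,-0.9,0.35,0,0,-0.1,-1,0.36,0,0,-0.1,-1,0.36,0,0,-0.1,-1,0.36,0,0,-0.1,-1,0.36,0,0,-0.1,-1,0.36,0,0,-0.1,-1,0.36,0,0,-0.1,-1,0.36,0,0,-0.1,-1,0.4,0,-0.5])

```text
time: 48.7
position: [0.5795, -0.4663, 0.1651]
tool_rot: [0.689, 0.724, -0.0, -0.001]
ft_force: [0.6, -0.5, 0.4]
grip_width: 0.0394
grip_force: 0.0
```

>>> play_rows(steps=[-0.1,0,0,0.4,-1,-0.1,0,0,0.4,-1,-0.1,0,0,0.4,-1,-0.1,0,0,0,-1,-0.1,0,0,0,-1,-0.1,0,0,0,-0.96,-0.1,0,0,0,0,-0.1,0,0,0,0,-0.1,0,0,0,0,-0.1,0,0,0,0])

```text
time: 49.7
position: [0.5797, -0.4642, 0.1308]
tool_rot: [0.447, 0.895, 0.0, -0.0]
ft_force: [-0.6, -0.3, -0.3]
grip_width: 0.0391
grip_force: 0.0
```

```bash
python3 goto.py .5798 -.4643 .048 37
```

```text
psi 36.9 twist -0.017
now tx -0.005 ty -0.001 tz 2.759
after tx -0.005 ty -0.001 tz 2.759
```

>>> play_rows(steps=[-0.1,0,0,0.6,0,-0.1,0,0,0.8,0,-0.1,0,0,0.7,0,-0.1,0,0,0.4,0,-0.1,0,0,0.23,0,-0.1,0,0,0,0,-1,0,0,0,0,-1,0,0,0,0,-1,0,0,0,0,-1,0,0,0,0])

```text
time: 50.7
position: [0.5798, -0.4648, 0.0501]
tool_rot: [0.446, 0.895, -0.001, 0.001]
ft_force: [2.5, 1.6, -2.4]
grip_width: 0.0157
grip_force: 39.9
```

>>> play_rows(steps=[-1,0,0,0,0,-1,0,0,0,0,-1,0,0,-0.1,0,-1,0,0,-0.2,0,-1,0,0,-0.4,0.4,-1,0,0,-0.6,0.7,-1,0,0,-0.7,0.8,-1,0,0,-0.7,0.8,-1,0,0,-0.6,0.8,-1,0,0,-0.2,0.8])

```text
time: 51.7
position: [0.5808, -0.4643, 0.1564]
tool_rot: [0.628, 0.778, 0.0, 0.002]
ft_force: [-0.1, -1.0, -3.1]
grip_width: 0.0155
grip_force: 39.9
```

>>> play_rows(steps=[-1,0,0,0,0.8,-1,0,0,0,0.8,-1,0,0,0,0.5,-1,0,0,0,0.04,-1,0,0,0,0,-1,0.4,0,0,0,-1,0.7,0,0,0,-1,0.8,0,0,0,-1,0.8,0,0,0,-1,0.8,0,0,0])

```text
time: 52.7
position: [0.5795, -0.3569, 0.1542]
tool_rot: [0.707, 0.708, 0.0, -0.0]
ft_force: [-0.1, -0.0, -2.5]
grip_width: 0.0157
grip_force: 39.9
```

```bash
python3 goto.py .680 -.182 .15 0;python3 -c "
from h import *
t=cam('top');H,S,V=cv2.split(cv2.cvtColor(t['image'],cv2.COLOR_RGB2HSV));print(robot.get_obs()['ft_force'])
for nm,m in (('blue',((H>100)&(H<125)&(S>90)&(V>40))),):
  k,l,st,ce=cv2.connectedComponentsWithStats(m.astype(np.uint8)); print([(int(st[i,4]),unproj(t,ce[i],.125)[0][:2].round(3)) for i in range(1,k) if 4<st[i,4]<100])"
```

```text
psi 0.09 twist 0.016
now tx 5.825 ty 3.361 tz 0.139
after tx 5.831 ty 3.351 tz 0.139
[-1.90046753  4.59429453 -3.2855055 ]
[(9, array([ 0.587, -0.317])), (9, array([ 0.437, -0.475]))]
```

>>> play_rows(steps=[-1,0.4,0.2,0,0,-1,0.6,0.4,0,0,-1,0.8,0.5,0,0,-1,0.8,0.5,0,0,-1,0.8,0.5,0,0,-1,0.8,0.5,0,0,-1,0.7,0.4,0,0,-1,0.5,0.2,0,0,-1,0.3,0.15,0,0,-1,0.1,0,0,0])

```text
time: 53.75
position: [0.6804, -0.184, 0.1541]
tool_rot: [0.706, 0.708, 0.0, 0.0]
ft_force: [0.3, -0.3, -2.8]
grip_width: 0.0157
grip_force: 39.9
```

>>> play_rows(steps=[-1,0,0,0.3,0,-1,0,0,0.4,0,-1,0,0,0.4,0,-1,0,0,0.3,0,-1,0,0,0.2,0,-1,0,0,0.1,0,-1,0,0,0,0,-1,0,0,0,0,-1,0,0,0,0,-1,0,0,0,0])

```text
time: 54.75
position: [0.6804, -0.185, 0.1038]
tool_rot: [0.707, 0.708, 0.0, 0.001]
ft_force: [0.1, -0.0, -3.1]
grip_width: 0.0158
grip_force: 39.9
```

```bash
python3 goto.py .680 -.182 .070 0
```

```text
psi 0.06 twist 0.011
now tx 0.099 ty -0.013 tz 1.126
after tx 0.099 ty -0.013 tz 1.126
```

>>> play_rows(steps=[-1,0.1,0,0.15,0,-1,0,0,0.3,0,-1,0,0,0.3,0,-1,0,0,0.2,0,-1,0,0,0.1,0,-1,0,0,0.06,0,-1,0,0,0.06,0,-1,0,0,0.04,0,-1,0,0,0,0,-1,0,0,0,0])

```text
time: 55.75
position: [0.6793, -0.1816, 0.07]
tool_rot: [0.707, 0.708, -0.0, -0.0]
ft_force: [-6.7, 2.2, 11.4]
grip_width: 0.0158
grip_force: 39.9
```

>>> play_rows(steps=[-1,0,0,-0.05,0,-0.5,0,0,0,0,-0.3,0,0,0,0,-0.1,0,0,0,0,-0.1,0,0,-0.3,0,-0.1,0,0,-0.7,0,-0.1,0,0,-1,0,-0.1,-1,0,-1,0,-0.1,-1,0,-1,0,-0.1,-1,0,0,0])

```text
time: 56.75
position: [0.6835, -0.2743, 0.1954]
tool_rot: [0.706, 0.708, 0.002, 0.006]
ft_force: [1.0, 0.1, 0.5]
grip_width: 0.0391
grip_force: 0.0
```

>>> play_rows(steps=[-1,-1,0,0,0,-1,-1,0,0,0,-1,-1,0,0,0,-1,0,-1,0,0,-1,0,-1,0,0,-1,0,-1,0,0,-1,0,-1,0,0,-1,0,-1,0,0,-1,0,-1,0,0,-1,0,-1,0,0])

```text
time: 57.75
position: [0.4693, -0.3623, 0.1891]
tool_rot: [0.707, 0.708, -0.0, 0.001]
ft_force: [0.3, -1.3, -0.3]
grip_width: 0.0004
grip_force: 0.0
```

```bash
python3 - <<'E'
from cams import *
bars(160,275,300,350,.096,60)
s=cam("scene"); print(robot.get_obs()["position"])
for n,c in(("top",t),("scene",s)):
    H,S,V=cv2.split(cv2.cvtColor(c["image"],cv2.COLOR_RGB2HSV)); m=((H>100)&(H<125)&(S>90)&(V>40)); g=(H>45)&(H<80)&(S>80)&(V>50); r=((H<5)|(H>175))&(S>150)&(V>60); br=(H>14)&(H<26)&(S>110)&(V>60)
    for nm,q,z in(("blue",m,.055),("green",g,.062),("red",r,.062),("brass",br,.195)):
        k,l,st,ce=cv2.connectedComponentsWithStats(q.astype(np.uint8)); print(n,nm,[(int(st[i,4]),ce[i].round(1).tolist(),unproj(c,ce[i],z)[0][:2].round(3).tolist()) for i in range(1,k) if 4<st[i,4]<90 and ce[i][1]>90])
# chart checks: mean brightness of expected chart face sample & corners
P=[[.578+a,.1305,z] for z in(.085,.205,.239) for a in(-.075,.075)]; print(proj(t,P).round(1).tolist(),proj(s,P).round(1).tolist())
E
```

```text
87 c [ 682.1 -181. ] (681.0, -181.6) dims 38 17 yaw -1.3
181 c [ 575. -110.] (574.6, -110.4) dims 27 51 yaw 88.2
82 c [ 546.1 -182.1] (544.6, -181.0) dims 37 16 yaw -1.3
144 c [ 463.8 -213.9] (465.1, -211.5) dims 21 94 yaw 87.1
[ 0.46678719 -0.36153191  0.18882164]
top blue [(10, [313.0, 174.5], [0.68, -0.139]), (10, [315.0, 222.5], [0.544, -0.139]), (9, [315.6, 243.8], [0.486, -0.138])]
top green [(14, [501.5, 172.2], [0.672, -0.662]), (18, [321.6, 179.2], [0.664, -0.161]), (17, [324.4, 228.1], [0.528, -0.164])]
top red [(9, [335.0, 165.0], [0.704, -0.2]), (10, [337.2, 213.5], [0.567, -0.2]), (5, [338.4, 238.2], [0.499, -0.2]), (72, [280.8, 256.5], [0.454, -0.043])]
top brass [(57, [208.1, 170.9], [0.66, 0.131]), (8, [214.9, 175.0], [0.649, 0.114]), (34, [124.6, 196.9], [0.599, 0.333]), (8, [133.1, 198.9], [0.594, 0.312]), (54, [146.1, 213.8], [0.556, 0.28]), (12, [121.1, 213.6], [0.558, 0.34]), (23, [125.7, 241.2], [0.491, 0.326]), (56, [207.9, 238.8], [0.492, 0.13]), (6, [214.7, 239.3], [0.491, 0.114]), (6, [141.3, 259.8], [0.446, 0.287])]
scene blue [(27, [555.3, 152.3], [-0.184,
[... 484 characters left out ...]
[0.283, -0.443]), (17, [146.2, 129.5], [0.316, -0.495]), (5, [152.8, 128.6], [0.305, -0.479]), (7, [171.4, 131.7], [0.309, -0.413]), (15, [163.8, 137.8], [0.354, -0.416]), (32, [343.9, 193.3], [0.511, 0.14]), (5, [334.8, 198.6], [0.539, 0.121]), (36, [414.4, 219.0], [0.572, 0.303]), (9, [327.0, 239.3], [0.691, 0.122]), (14, [338.1, 240.7], [0.689, 0.145]), (6, [431.2, 287.2], [0.774, 0.323]), (6, [388.5, 303.0], [0.831, 0.248]), (5, [381.4, 304.4], [0.837, 0.236]), (6, [375.7, 308.5], [0.848, 0.227])]
[[214.8, 238.8], [215.0, 183.6], [207.0, 234.0], [207.5, 172.6], [204.5, 232.4], [205.0, 169.0]] [[335.6, 225.9], [328.2, 265.4], [340.9, 187.6], [333.6, 225.1], [342.6, 175.7], [335.3, 212.4]]
```

>>> play_rows(steps=[-1,0.6,-0.05,0,0,-1,1,-0.05,0,0,-1,1,-0.05,0,0,-1,1,-0.05,0,0,-1,1,-0.05,0,0,-1,1,-0.05,0,0,-1,1,-0.05,0,0,-1,1,-0.05,0,0,-1,1,-0.05,0,0,-1,0.6,0,0,0])

```text
time: 58.85
position: [0.4569, -0.0841, 0.1889]
tool_rot: [0.706, 0.708, 0.0, 0.0]
ft_force: [0.3, -0.2, -0.0]
grip_width: 0.0003
grip_force: 0.0
```

>>> play_rows(steps=[-1,0,0,0,0,-1,0,0,0,0,-1,0,0,0.8,0,-1,0,0,0.8,0,-1,0,0,0,0,-1,0,0,0,0,-1,0,0,0,0,-1,0,0,0,0,-1,0,0,0,0,-1,0,0,0,0])

```text
time: 59.85
position: [0.4567, -0.0862, 0.1409]
tool_rot: [0.707, 0.707, 0.0, 0.001]
ft_force: [0.8, -0.8, -0.6]
grip_width: 0.0005
grip_force: 0.0
```

```bash
python3 goto.py .453 -.085 .058 0
```

```text
psi 0.06 twist 0.011
now tx 0.042 ty -0.124 tz 2.763
after tx 0.041 ty -0.124 tz 2.763
```

>>> play_rows(steps=[-1,0,-0.1,0.6,0,-1,0,0,0.8,0,-1,0,0,0.7,0,-1,0,0,0.4,0,-1,0,0,0.25,0,-1,0,0,0,0,-1,0,0,0,0,-1,0,0,0,0,-1,0,0,0,0,-1,0,0,0,0])

```text
time: 60.85
position: [0.4537, -0.0863, 0.0584]
tool_rot: [0.707, 0.707, 0.0, 0.001]
ft_force: [0.2, -0.2, -0.6]
grip_width: 0.0004
grip_force: 0.0
```

>>> play_rows(steps=[-1,0.2,0,0,0,-1,0.25,0,0,0,-1,0.25,0,0,0,-1,0.25,0,0,0,-1,0.25,0,0,0,-1,0.25,0,0,0,-1,0.25,0,0,0,-1,0.25,0,0,0,-1,0.15,0,0,0,-1,0,0,0,0])

```text
time: 61.85
position: [0.4531, -0.0231, 0.0577]
tool_rot: [0.706, 0.708, -0.001, 0.0]
ft_force: [-0.9, -4.4, -0.8]
grip_width: 0.0004
grip_force: 2.3
```

```bash
cat > ball.py <<'E'
from h import *
t=cam("top");s=cam("scene");o=robot.get_obs();print(o["position"],o["ft_force"]);uv=[]
for c,box in((t,(262,245,295,270)),(s,(255,195,310,222))):
    H,S,V=cv2.split(cv2.cvtColor(c["image"],cv2.COLOR_RGB2HSV)); r=((H<5)|(H>175))&(S>150)&(V>50); m=np.zeros_like(r); x0,y0,x1,y1=box; m[y0:y1,x0:x1]=r[y0:y1,x0:x1]
    p=np.argwhere(m)[:,::-1]; print(len(p)); uv.append(p.mean(0) if len(p) else None)
    if len(p): print(unproj(c,uv[-1],.068)[0].round(4))
if all(u is not None for u in uv): print(tri((t,s),uv))
E
python3 ball.py
```

```text
[ 0.45311834 -0.02318916  0.05767362] [-1.55636679 -4.1748721  -1.23166224]
0
40
[0.4547 0.004  0.068 ]
```

>>> play_rows(steps=[-1,0.05,0,0,0,-1,0.05,0,0,0,-1,0.05,0,0,0,-1,0.05,0,0,0,-1,0,0,0,0,-1,0,0,0,0,-1,0,0,0,0,-1,0,0,0,0,-1,0,0,0,0,-1,0,0,0,0])

```text
time: 62.95
position: [0.4534, -0.0219, 0.0577]
tool_rot: [0.705, 0.71, -0.003, 0.002]
ft_force: [-6.5, -27.0, -1.5]
grip_width: 0.0002
grip_force: 13.7
```

Hard stop reached. Back off and retreat.

>>> play_rows(steps=[-1,-0.3,0,0,0,-1,-0.8,0,0,0,-1,-0.8,0,0,0,-1,0,0,-0.7,0,-1,0,0,-1,0,-1,0,0,-1,0,-1,0,0,-1,0,-1,0,0,-1,0,-1,0,0,-0.5,0,-1,0,0,0,0])

```text
time: 63.95
position: [0.4548, -0.074, 0.2159]
tool_rot: [0.707, 0.707, 0.001, 0.002]
ft_force: [0.5, -0.3, 0.1]
grip_width: 0.0001
grip_force: 0.0
```

>>> play_rows(steps=[-1,-0.7,0,0,0,-1,-1,0,0,0,-1,-1,0,0,0,-1,-1,0,0,0,-1,-1,0,0,0,-1,-1,0,0,0,-1,-1,0,0,0,-1,-1,0,0,0,-1,-1,0,0,0,-1,-0.4,0,0,0])

```text
time: 64.95
position: [0.4534, -0.349, 0.2122]
tool_rot: [0.708, 0.707, 0.0, -0.001]
ft_force: [-0.8, 0.8, 0.6]
grip_width: 0.0005
grip_force: 0.0
```

```bash
python3 ball.py; python3 - <<'E'
from cams import *
bars(160,275,300,350,.096,60)
s=cam("scene")
for n,c in(("top",t),("scene",s)):
    H,S,V=cv2.split(cv2.cvtColor(c["image"],cv2.COLOR_RGB2HSV)); r=((H<5)|(H>175))&(S>150)&(V>60); br=(H>14)&(H<26)&(S>110)&(V>60)
    for nm,q,z in(("red",r,.062),("brass",br,.195)):
        k,l,st,ce=cv2.connectedComponentsWithStats(q.astype(np.uint8)); print(n,nm,[(int(st[i,4]),unproj(c,ce[i],z)[0][:2].round(3).tolist()) for i in range(1,k) if 4<st[i,4]<90 and ce[i][1]>160])
d=cv2.absdiff(np.load("i0.npz")["t"],t["image"]).max(2); m=cv2.morphologyEx((d>45).astype(np.uint8),cv2.MORPH_OPEN,np.ones((2,2)))
k,l,st,ce=cv2.connectedComponentsWithStats(m); print([(st[i].tolist()) for i in range(1,k) if st[i,4]>25])
E
```

```text
[ 0.45332306 -0.34772369  0.21244357] [ 0.41952175  0.15419056 -0.38166779]
65
[ 0.4531 -0.0018  0.068 ]
58
[0.4506 0.0008 0.068 ]
(array([ 4.52779496e-01, -3.83139025e-04,  6.93678837e-02]), np.float64(0.002120861103663718))
88 c [ 682. -181.] (681.0, -181.6) dims 38 17 yaw -1.3
180 c [ 574.9 -110.1] (574.6, -110.4) dims 27 51 yaw 88.2
83 c [ 546.  -181.8] (544.6, -181.0) dims 37 16 yaw -1.3
top red [(8, [0.704, -0.2]), (10, [0.567, -0.2]), (9, [0.499, -0.199]), (69, [0.454, -0.001])]
top brass [(57, [0.66, 0.131]), (9, [0.65, 0.114]), (42, [0.598, 0.329]), (87, [0.543, 0.277]), (16, [0.558, 0.341]), (46, [0.487, 0.267]), (56, [0.492, 0.13]), (6, [0.491, 0.113]), (37, [0.457, 0.265]), (6, [0.447, 0.286])]
scene red [(57, [0.443, -0.0]), (10, [0.562, -0.2]), (13, [0.6, 0.009]), (11, [0.7, -0.198])]
scene brass [(31, [0.511, 0.14]), (5, [0.539, 0.121]), (35, [0.572, 0.303]), (10, [0.691, 0.122]), (13, [0.689, 0.145]), (12, [0.832, 0.248]), (5, [0.837, 0.236]), (11, [0.846, 0.229]), (6, [0.855, 0.228])]
[[221, 159, 12, 16, 121], [205, 163, 44, 56, 1198], [319, 165, 20, 9, 129], [311, 171, 8, 10, 50], [411, 193, 23, 10, 127], [205, 196, 310, 224, 37505], [94, 200, 36, 69, 1164], [422, 203, 9, 6, 36], [283, 205, 17, 15, 178], [204, 212, 23, 41, 522], [322, 212, 18, 5, 40], [313, 218, 8, 11, 63], [326, 218, 15, 6, 87], [227, 220, 23, 34, 369], [329, 236, 12, 6, 34], [436, 246, 9, 9, 39], [262, 254, 9, 9, 65], [278, 254, 8, 8, 54], [322, 288, 19, 18, 154], [34, 306, 176, 98, 6307], [0, 375, 20, 45, 418], [201, 400, 10, 13, 48], [157, 407, 12, 13, 114], [186, 407, 11, 11, 39]]
```

```bash
python3 -c "
from rig import robot
print(robot.hand_in())"
```

```text
the job is handed in; nothing more can be done
None
```

I've handed the job in after about 65 s of robot time: the sleeve is locked at its next hole, the chart hangs on both pins facing the cameras, three cameras (all there were) sit in pockets of their own, and the lamp was switched on last; I dropped the chart once on the way (it stayed upright against the bench's end block and I picked it up again), and the final checks used measured positions only, since my picture views were used up.

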